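# Pin the link arm into its fork and lock the pin

### The arm

A 6-joint arm with a two-finger parallel gripper is mounted at the origin on a cart in front of the work surface, level with it; the furniture and walls round the work are solid. World frame = base frame: x ahead of the robot, y to its left, z up, the work surface at z = 0. Lengths are in m, angles in rad, forces in N, time in s.
With the tool pointing down it reaches from about 0.3 to 0.85 m from the base axis. Payload 5.4 kg.
Tool frame: the origin (TCP) lies at the very end of the fingers, on their centre line; the grasp point (between the pads) lies 19 mm behind it; z points along the fingers, y is the direction in which the jaws open and shut (so a half turn about z gives the same grasp; the last joint's range is limited). The gripper opens to 85 mm and grips with 20 to 120 N. Pads are 22 mm wide; open, the fingers measure 114 mm over their backs; the gripper's body (76 mm by 85 mm) begins 54 mm behind the grasp point. The pads swing forward as they close: fully open they stand 13 mm farther back than shut.
Start: joints at [-1.512, 0.158, 1.597, -0, 1.386, -0.21], TCP at [0.153, -0.554, 0.231] pointing down, gripper open.
Joint ranges: [-2.91, 2.91], [-0.94, 2.29], [0.18, 2.7], [-1.29, 4.43], [0.17, 2.64], [-3, 3]. Speed limits (rad/s): [2.57, 2.57, 3.14, 3.14, 3.14, 3.14].

### API

Orientations are given as a 3x3 rotation matrix whose columns are the frame's x, y, z axes.
In Python, from rig import * gives the robot as it stands.
- The arm moves only by the tool servo_tool, never from a script. Its argument "motion" is a list of rows, each an object of numbers: "rx", "ry", "rz": the turn, a rotation vector about the tool's x, y, z in degrees; "dx", "dy", "dz": the shift along the tool's x, y, z in cm; "claw": the opening, from 0 (shut) to 1 (fully open). In form: [{"rx": .., "ry": .., "rz": .., "dx": .., "dy": .., "dz": .., "claw": ..}, ...]. A call has 1 to 8 rows; each row shifts and turns the pose as measured when the row begins, along the tool's axes as they then stand; what a row does not reach is not made up. A row lasts 1/12 s, in which the tool goes at most 41.7 mm and 7.16 degrees, less where a joint would pass 70% of its speed; a pose out of reach is approached as far as the arm can. A call with a gripper value outside its range is refused whole. The fingers move at their own pace and stop on an object; "squeeze" is the grip in N (left out, the last holds). Time passes only in rows, so rows that do not move let the fingers close. It gives the time, the measured TCP pose, the force and the opening at its end, in the units of the state.
- sense(): the state, without advancing time (a new reading comes with each control period).
- read_camera(name): name is "scene" or "top" or "wrist"; returns (picture, depth): 400x640x3 uint8, red, green, blue; 400x640 float32, m along the optical axis (not along the pixel's ray), 0 where there is no reading.
- calibration(name): a dict with "camera_matrix" (3x3 intrinsics, pixels), "eye" and "orientation" of the camera in the world; the wrist camera has in their place "hand_eye" (4x4, takes a point from camera to tool coordinates, whose origin is the TCP and whose axes are the flange's). Camera axes: x right, y down, z forward; pixel columns grow to the right and rows downward; lengths in m; the calibration is good to about 2 mm. A picture is of the moment at which its call begins: read the wrist's pose just before it. calibration takes no time and is no camera call.
- job_done(): hands the job in, once; it reports no verdict.
The state is a dict: "time": time; "joint_positions": joint angles; "qvel": joint speeds; "joint_torque": joint torques, N m; "tcp_pos": TCP position; "tool_rot": TCP orientation; "force": force on the tool from outside, world axes, zero at the start; "torque": the same for the moment, N m; "width": opening from 0.0 (shut) to 1.0 (fully open).
Only numpy, scipy, OpenCV 4.12 (cv2) and the standard library are available. Lean on these libraries where they do the work, as an engineer would, in place of code of your own. Each camera call takes 0.05 s, during which the arm holds its last target.

### The job

On the small sloping fixture, swing the flat link arm home into the fork so that the holes line up, then take the long, wide-flanged pin from the rack and push it through fork and arm until its flange sits flat on the fork, and finally swing the keeper bar fully across the pin's flange. Leave the short pin in the rack, and leave the thread spool, the tape roll and the spanner where they are.

Things in the scene. Friction and masses are not known exactly. Their poses are not given: they have to be found in the camera images.
- bed: sloping grey plate 180 x 130 x 8 mm of the fixture, fixed on a stand. Its frame: origin in the middle of the plate's upper face, 75 mm above the table; x points up the slope (away from the robot), y across it to the left, z square to the plate, 30 degrees off vertical, leaning towards the low side. The steel fork stands on its upper part
- fork_hole (a point): middle of the hole's mouth on the fork's upper face, at bed x 50, y 0, z 44 mm; axes as the bed's: the pin goes in along -z. Fork: two 8 mm cheeks, upper faces at bed z 22 and 44, x 28 to 100, y -30 to 22 mm, walled at -y and at the top end, open at +y and the low side; 14 mm hole through both cheeks, 18 mm hole in the plate below for the pin's end
- link (a joint): link arm's angle, rad: 0 = home on its stop, lying along bed +x, its 14 mm eye hole in line with the fork's; grows as it swings out towards bed +y, to 1.1. Aluminium arm 10 mm thick (bed z 24 to 34 mm), eye 120 mm from the pivot; stiff hinge (0.12 N m), stays where it is left
- link_post (a point): centre of the top end of the round grip post of the link arm: diameter 14 mm, 30 mm high above the arm (z = 34 to 64 mm of the bed, with a low 20 mm collar 3 mm high at its foot), 65 mm from the arm's pivot; square to the bed; the point's axes turn with the arm
- keeper (a joint): keeper bar's angle, rad: 0 = fully across, on its stop, pointing down the bed (-x) beside the pin's stem and over its flange; grows as it swings out towards bed -y, to 1.9. Bar 10 mm wide, 5 mm thick, underside at bed z 51 mm: it passes 2 mm over a seated flange, a pin standing proud blocks it. Stays where it is left (0.05 N m)
- keeper_stud (a point): centre of the top end of the keeper's round grip stud: diameter 10 mm, 24 mm high (z = 56 to 80 mm of the bed), 56 mm from the keeper's pivot
- pin_long: the clevis pin to use: steel, round; shank 12 mm in diameter and 42 mm long with a 7 mm tapered nose, flange 32 mm in diameter and 5 mm thick, and above it a grip stem 12 mm in diameter and 32 mm high. Origin in the middle of the flange's underside (where the shank begins); z points up along the stem (shank towards -z). Starts upright in one of the rack's two holes; 90 g
- pin_short: the other pin in the rack, too short: shank 12 x 24 mm, flange 22 mm in diameter, stem 9 mm in diameter and 24 mm high. Origin and axes as for the long pin. To be left in the rack
- rack: fixed aluminium pin rack, an open-fronted table 46 x 124 mm (foot 60 x 134 mm); origin in the middle of its underside on the table, z up, y along its length; top face at 60 mm with two 15 mm holes at y = -35 and +35 mm
- spool: spool of rust-coloured thread standing upright, 48 mm wide, 56 mm high; origin under its middle. Bystander
- tape: roll of green tape lying flat on its own beyond the fixture and rack, 69 mm across, 21 mm high; origin under its middle. Bystander
- wrench: open-ended spanner lying flat, 159 mm long, 6 mm thick; origin under its middle. Bystander
- link_pivot (a point): the link arm's pivot axis, at bed x -70, y 0, z 0 mm; its axes are those of the bed, and the arm turns about z
- keeper_pivot (a point): the keeper's pivot axis, at bed x 86, y -14, z 44 mm, on the fork's upper cheek; its axes are those of the bed, and the keeper turns about z
Not all that is in view belongs to the job. Leave any blue or pink look-alike of the pin_long alone.

How it is judged:
By the outcome, as a careful person would: the job done as asked, in the order asked, and still so for the second after the job is handed in, with the robot touching nothing.
It also fails if it takes over 69 s, if anything falls off the work surface, if the arm or the gripper's body presses on something with over 40 N, if the wrist force passes 120 N, or if a joint passes its speed limit or range.

## Working session

There is one attempt and no reset: what is moved stays moved. The work goes in short steps, Python scripts to look and compute and a tool call to move; the robot and the scene stay as the last step left them, time stands still between calls to the robot, and variables do not carry over. Pictures are saved under pics/ and viewed, and the job is handed in when it is done.

Besides the shell and the picture viewer there is one more tool, called after "Call:" by a JSON object that holds its "method" and its "body", one argument or row to a line. servo_tool: Moves the arm, as the interface text tells. Its arguments: {"type":"object","properties":{"motion":{"type":"array"},"squeeze":{"type":"number"}},"required":["motion"]}

```bash
ls; mkdir -p pics; cat > h.py <<'E'
from rig import *
import numpy as np, cv2
def save(n,img): cv2.imwrite('pics/%s.png'%n, cv2.cvtColor(img,cv2.COLOR_RGB2BGR))
E
python3 - <<'E'
from h import *
s=sense();print(s)
for n in ("scene","top","wrist"):
    im,d=read_camera(n); save(n+'0',im); np.savez('pics/%s0.npz'%n,im=im,d=d); print(n,calibration(n))
E
```

```text
pics
{'time': 0.0, 'joint_positions': array([-1.51209760e+00,  1.59111494e-01,  1.59823815e+00,  1.20006927e-05,
        1.38618407e+00, -2.10070168e-01]), 'qvel': array([-9.40803470e-05, -8.17542928e-04,  1.03542635e-04, -2.31524742e-03,
        5.86842008e-04,  2.34875450e-04]), 'joint_torque': array([ 9.45449865e-04, -3.95991504e+01, -3.31434846e+01, -7.45922603e-05,
        8.21470690e-03,  1.57334711e-05]), 'tcp_pos': array([ 0.15265191, -0.55374392,  0.23027885]), 'tool_rot': array([[ 9.64099148e-01,  2.65542505e-01, -1.02095316e-04],
       [ 2.65542198e-01, -9.64097290e-01,  1.93839929e-03],
       [ 4.16297585e-04, -1.89591972e-03, -9.99998116e-01]]), 'force': array([ 0.64449238, -0.02871756,  0.26777062]), 'torque': array([0.00875282, 0.02560773, 0.0068601 ]), 'width': 1.0016387499933863}
scene {'camera_matrix': array([[396.4332023 ,   0.        , 319.82202274],
       [  0.        , 396.4332023 , 205.00132015],
       [  0.        ,   0.        ,   1.        ]]), 'eye': array([0.00225972, 0.56186439, 0.79062607]), 'orientation': array([[-0.62456121, -0.5275752 ,  0.5758365
[... 324 characters left out ...]
923]), 'orientation': array([[ 0.02859611, -0.98458421,  0.17255781],
       [-0.99948079, -0.03072759, -0.00969323],
       [ 0.01484609, -0.17219103, -0.9849517 ]])}
wrist {'camera_matrix': array([[277.47347335,   0.        , 319.95662566],
       [  0.        , 277.47347335, 197.39214337],
       [  0.        ,   0.        ,   1.        ]]), 'hand_eye': array([[ 1.48208859e-04, -9.53659500e-01, -3.00887914e-01,
         7.70153582e-02],
       [ 9.99999852e-01, -1.61545855e-05,  5.43773291e-04,
        -1.39114040e-03],
       [-5.23435284e-04, -3.00887950e-01,  9.53659356e-01,
        -1.40553239e-01],
       [ 0.00000000e+00,  0.00000000e+00,  0.00000000e+00,
         1.00000000e+00]])}
```

View pics/scene0.png

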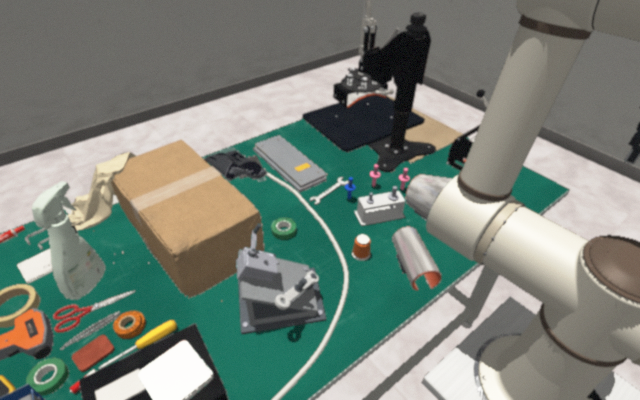

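View pics/top0.png

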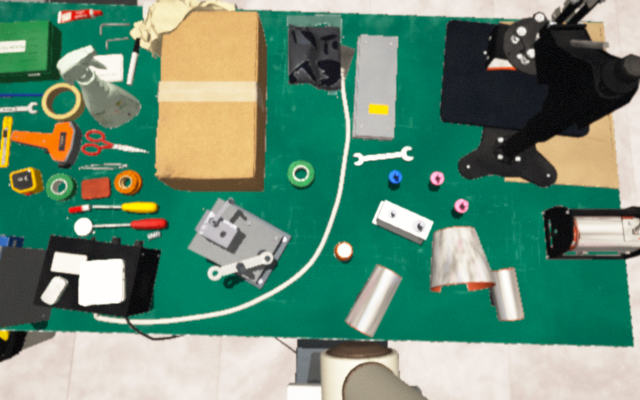

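View pics/wrist0.png

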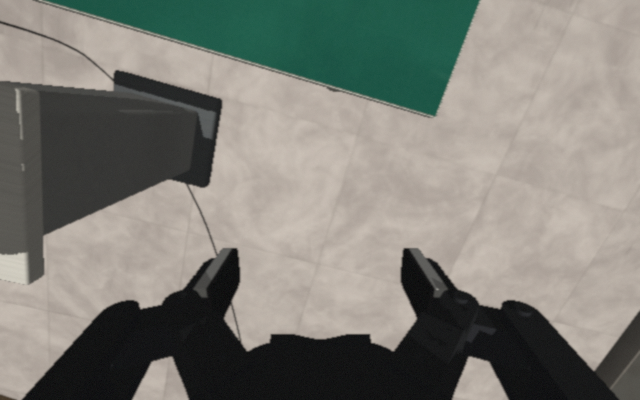

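The fixture is at about (240,240) in the top view, the rack at (403,220) and the spool at (343,251). Blue and pink look-alikes stand near (395,178), (437,178) and (460,206). I'll zoom in.

```bash
python3 - <<'E'
from h import *
t=np.load('pics/top0.npz'); s=np.load('pics/scene0.npz')
a=cv2.resize(t['im'][180:300,170:310],None,fx=5.5,fy=5,interpolation=cv2.INTER_CUBIC); a=cv2.resize(t['im'][180:300,170:310],None,fx=5,fy=5,interpolation=cv2.INTER_CUBIC)
save('t_fix',a)
save('t_rack',cv2.resize(t['im'][140:260,320:480],None,fx=5,fy=5,interpolation=cv2.INTER_CUBIC))
save('s_fix',cv2.resize(s['im'][225:345,220:340],None,fx=5,fy=5,interpolation=cv2.INTER_CUBIC))
save('s_rack',cv2.resize(s['im'][160:260,330:430],None,fx=6,fy=6,interpolation=cv2.INTER_CUBIC))
E
```

```text
(no output)
```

View pics/t_fix.png

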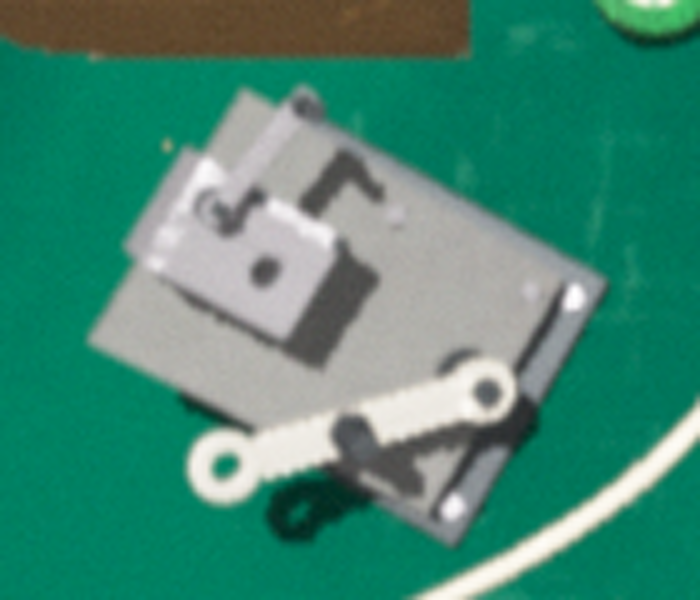

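View pics/s_fix.png

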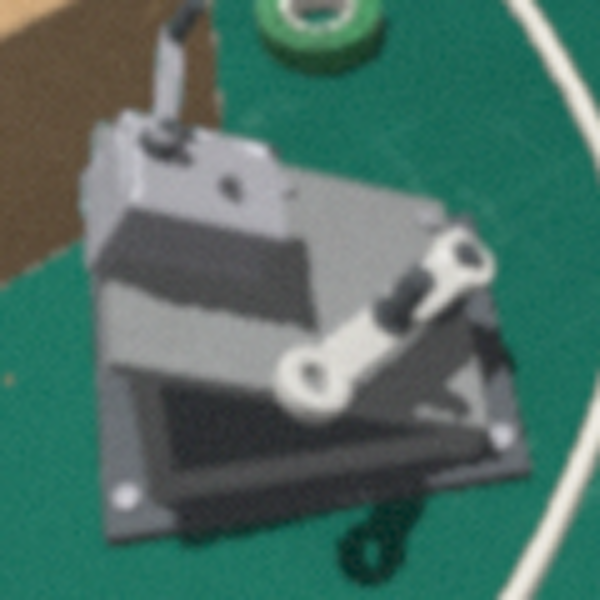

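View pics/t_rack.png

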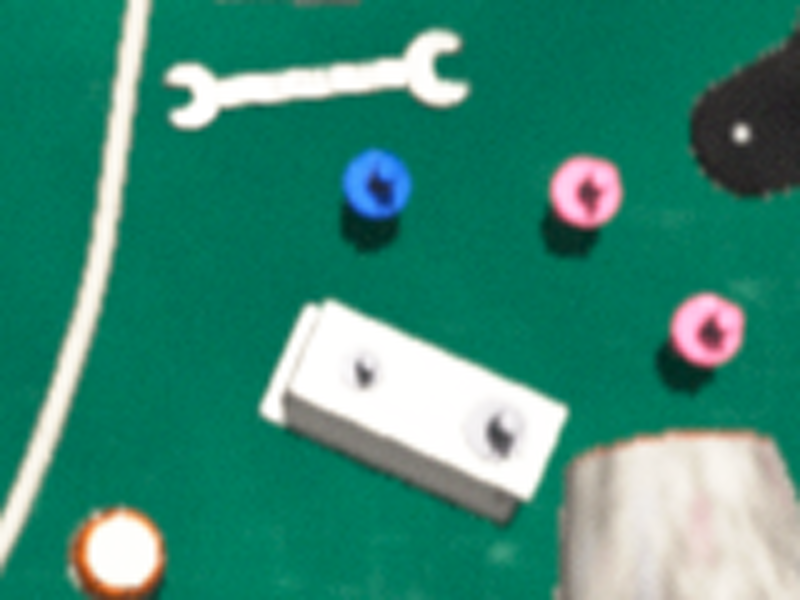

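View pics/s_rack.png

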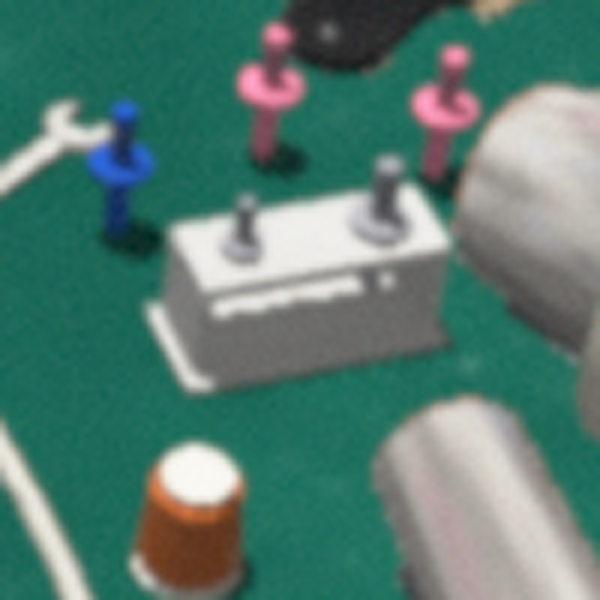

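```bash
cat >> h.py <<'E'
def pts(n,d):
    c=calibration(n);K=c['camera_matrix'];v,u=np.mgrid[0:d.shape[0],0:d.shape[1]]
    P=np.stack([(u-K[0,2])/K[0,0]*d,(v-K[1,2])/K[1,1]*d,d],-1)
    return P@np.array(c['orientation']).T+c['eye']
def ray(n,u,v,z):
    c=calibration(n);K=c['camera_matrix']
    r=np.array(c['orientation'])@np.array([(u-K[0,2])/K[0,0],(v-K[1,2])/K[1,1],1.]); e=np.array(c['eye'])
    return e+r*(z-e[2])/r[2]
E
python3 - <<'E'
from h import *
t=np.load('pics/top0.npz'); s=np.load('pics/scene0.npz')
P=pts('top',t['d'])
def q(u,v): 
    u=int(round(u));v=int(round(v)); return np.round(P[v,u]*1000).astype(int)
for nm,u,v in [('table',330,300),('cone',445,245),('cone',460,260),('cone2',480,270),('cup',505,295),('tube',375,300),('tube',385,275),('spool',343,250),('tape',300,173),('racktop',403,220),('cable',344,150),('box',240,170),('cable2',300,280)]: print(nm,q(u,v))
# key points
hole=ray('top',170+265/5,180+270/5,.1381); piv=ray('top',170+488/5,180+392/5,.0694)
print('hole',hole,'piv',piv,np.linalg.norm((hole-piv)[:2]), np.degrees(np.arctan2(*(hole-piv)[[1,0]])))
m=s
# scene: hole at crop (231,187)/5+(220,225); pivot (470,255)
hole2=ray('scene',220+231/5,225+187/5,.1381); piv2=ray('scene',220+470/5,225+255/5,.0694)
print('hole',hole2,'piv',piv2,np.linalg.norm((hole2-piv2)[:2]), np.degrees(np.arctan2(*(hole2-piv2)[[1,0]])))
# pin long stem top
# top crop
print('pin top', ray('top',320+503/5,140+435/5,.060+.005+.016), 'short',ray('top',320+363/5,140+371/5,.065))
print('pin sc', ray('scene',330+388/6,160+165/6,.097), ray('scene',330+382/6,160+224/6,.065),'short',ray('scene',330+241/6,160+248/6,.065))
# height map around rack & fixture
H=(P[...,2]*1000)
print(H[195:300:6,385:510:6].astype(int))
E
```

```text
table [348  61   3]
cone [ 484 -195   99]
cone [ 450 -221  122]
cone2 [ 429 -261  130]
cup [ 374 -347   54]
tube [356 -40  72]
tube [413 -64  68]
spool [468  34  54]
tape [665 148  -1]
racktop [ 543 -107   58]
cable [728  36   8]
box [629 268 160]
cable2 [394 136  -1]
hole [0.49034011 0.29983066 0.1381    ] piv [0.44264185 0.20963583 0.0694    ] 0.10203054666535809 62.12850539689238
hole [0.49287399 0.30273263 0.1381    ] piv [0.44424473 0.21174286 0.0694    ] 0.10316948954686972 61.87783512789648
pin top [ 0.52519794 -0.14421443  0.081     ] short [ 0.55566972 -0.08133118  0.065     ]
pin sc [ 0.531144   -0.13993047  0.097     ] [ 0.52691342 -0.1378736   0.065     ] short [ 0.55518309 -0.07337156  0.065     ]
[[   1    2   -1    0    0   -1    0   -3   -3   -1    2    0   -5    2
     1    1   -1   -3   -4    1    0]
 [  60   -2   -2    0   -1   -1   -1   -3   -1    1   -1   -1   48   45
     2   -1    0    2   -1    2   -1]
 [  58   57   59    0    0   -1    1    0   -4   -3    2   -2   47   59
    -1    0   -2   -3    0    0    1]
 [  62   82   60   58   56    1   -2   -1    0   -
[... 900 characters left out ...]
6
   131  120  117    0    0   -3   -4]
 [  -4    0   -1   -1    0    0   -2   -2   74   98  111  121  129  134
   133  133  127  114   -3    0    3]
 [  67   63    0    0   -2   -4   -2   -1   80   99  116  126  129  134
   134  137  133  124   43   53   57]
 [  69   66   61    0    0    4    0    0   86  104  118  128  134  142
   139  142  136  133  113 1031   58]
 [  72   62   52    1    2    0   -3   -2   89  108  119   -1    0    0
    15   27   38   56   84   48   59]
 [  66   65    0   -3   -3   -3    1    1   36   17    2   -1    0    1
    -2    0    0    0   29   46   55]
 [  67   52   -3   -1   -1    0    0    0    6    2    0    1    0   -1
     0   -1    0   -1   26   45   55]]
```

```bash
cat >> h.py <<'E'
def bedT(ox,oy,yaw):
    c,s=np.cos(yaw),np.sin(yaw);t=np.radians(30)
    Y=np.array([[c,-s,0],[s,c,0],[0,0,1.]])
    R=Y@np.array([[np.cos(t),0,-np.sin(t)],[0,1,0],[np.sin(t),0,np.cos(t)]])
    return R,np.array([ox,oy,.075])
def cam(n,pose=None):
    c=calibration(n);K=c['camera_matrix']
    if n!='wrist': return K,np.array(c['orientation']),np.array(c['eye'])
    p,R=pose; X=np.array(c['hand_eye']); return K,R@X[:3,:3],p+R@X[:3,3]
def bedray(n,u,v,z,B,pose=None):
    K,R,e=cam(n,pose);Rb,ob=B
    r=Rb.T@(R@np.array([(u-K[0,2])/K[0,0],(v-K[1,2])/K[1,1],1.])); e=Rb.T@(e-ob)
    return (e+r*(z/1000-e[2])/r[2])*1000
def proj(n,p,pose=None):
    K,R,e=cam(n,pose); q=K@(R.T@(np.asarray(p)-e)); return q[:2]/q[2]
def b2w(B,p): return B[1]+B[0]@(np.asarray(p)/1000.)
B=bedT(.4807,.281,np.radians(62))
E
python3 - <<'E'
from h import *
np.set_printoptions(precision=1,suppress=True)
T=lambda x,y:('top',170+x/5,180+y/5); S=lambda x,y:('scene',220+x/5,225+y/5)
for nm,z,a,b in [('hole',44,(265,270),(231,187)),('piv',34,(488,392),(470,255)),('eye',34,(226,465),(316,374)),('post',64,(355,435),None),('keepiv',56,(212,207),None),('stud',80,(303,105),None)]:
    print(nm, bedray(*T(*a),z,B), bedray(*S(*b),z,B) if b else '')
for c in [(245,88),(605,280),(455,545),(90,345)]: print(bedray(*T(*c),0,B))
t=np.load('pics/top0.npz'); P=pts('top',t['d'])
Hh=P[...,2]; print((P[186:200:1,200:262:10,2]*1000).astype(int)); print((P[186:192:1,200:262:10,0]*1000).astype(int))
print(P[190,240],ray('top',240,190,.16))
E
```

```text
hole [49.8  0.3 44. ] [54.2  1.2 44. ]
piv [-73.5   0.2  34. ] [-70.8  -0.6  34. ]
eye [16.  82.5 34. ] [19.2 82.3 34. ]
post [-17.4  42.7  64. ] 
keepiv [ 87.  -12.4  56. ] 
stud [ 83.  -67.8  80. ] 
[ 89.4 -63.9   0. ]
[-110.9  -73.3    0. ]
[-113.3   72.5    0. ]
[86.9 67.2  0. ]
[[  98  106  105  103   98   83   72]
 [  88   97   93   95   87   73   61]
 [  76   74   81   80 1031   63   53]
 [  56   54   68   66   55   47   39]
 [  40   45   46   47   38   26   24]
 [  19   24   27   22   12   12   11]
 [   0   -1    3    0    1    0    2]
 [  -3    1    0   -2   -2   -4    0]
 [   0   -4    0    0    3   -1   -2]
 [  -2    2    0   -1   -1   -2   -1]
 [  -1    0    0    1   -1   -3   -2]
 [  -2    0   -1   -1    0   -2   -2]
 [   0   -3    1  163   -2    0   -1]
 [   0    0  113  164    0    0   -3]]
[[603 602 602 604 605 609 612]
 [602 601 603 603 605 609 612]
 [602 603 603 603 415 608 611]
 [603 605 603 604 607 609 611]
 [604 604 605 605 608 611 612]
 [606 605 606 607 610 611 612]]
[0.6 0.3 0. ] [0.6 0.3 0.2]
```

```bash
cat >> h.py <<'E'
from scipy.spatial.transform import Rotation as Ro
def bedR(B): b=B[0]; return np.stack([b[:,0],-b[:,1],-b[:,2]],1)
def downR(az): c,s=np.cos(np.radians(az)),np.sin(np.radians(az)); return np.array([[c,s,0],[s,-c,0],[0,0,-1.]])
def plan(p,R,step=38,ang=6.8,nmax=8,s=None):
    s=s or sense(); p0=np.array(s['tcp_pos']);R0=np.array(s['tool_rot']); p=np.asarray(p)
    w=Ro.from_matrix(R0.T@R).as_rotvec(); L=np.linalg.norm(p-p0)
    n=max(1,int(np.ceil(max(L*1000/step,np.degrees(np.linalg.norm(w))/ang))))
    print('t',round(s['time'],2),'rows needed',n,'dist mm',round(L*1000,1),'ang',np.round(np.degrees(w),1), 'F',np.round(s['force'],1),'w',round(s['width'],3),'j',np.round(s['joint_positions'],2))
    out=[]
    for i in range(min(n,nmax)):
        Rc=R0@Ro.from_rotvec(w*i/n).as_matrix(); d=Rc.T@(p-p0)/n*100; r=np.degrees(w)/n
        row=dict(zip(('dx','dy','dz','rx','ry','rz'),[round(float(x),2) for x in list(d)]+[round(float(x),1) for x in r]))
        out.append({k:v for k,v in row.items() if v})
    import json; print(json.dumps(out))
E
python3 - <<'E'
from h import *
print(b2w(B,[-22.7,44.6,94]), bedR(B))
plan([.40,-.15,.26],downR(62))
E
```

```text
[0.41002614 0.24308223 0.14505639] [[ 0.4065743   0.88294759  0.23473578]
 [ 0.76465505 -0.46947156  0.4414738 ]
 [ 0.5        -0.         -0.8660254 ]]
t 0.15 rows needed 13 dist mm 474.5 ang [ -0.1  -0.1 -46.6] F [-0.4 -0.1 -0.4] w 1.001 j [-1.51  0.16  1.6  -0.    1.39 -0.21]
[{"dx": 2.66, "dy": -2.49, "dz": -0.22, "rz": -3.6}, {"dx": 2.81, "dy": -2.32, "dz": -0.22, "rz": -3.6}, {"dx": 2.95, "dy": -2.14, "dz": -0.22, "rz": -3.6}, {"dx": 3.08, "dy": -1.95, "dz": -0.22, "rz": -3.6}, {"dx": 3.19, "dy": -1.75, "dz": -0.22, "rz": -3.6}, {"dx": 3.3, "dy": -1.55, "dz": -0.22, "rz": -3.6}, {"dx": 3.39, "dy": -1.34, "dz": -0.22, "rz": -3.6}, {"dx": 3.46, "dy": -1.13, "dz": -0.23, "rz": -3.6}]
```

Call:
{"method": "servo_tool", "body": {
  "motion": [
    {"dx":2.7,"dy":-2.5,"dz":-0.3,"rz":-3.6},
    {"dx":2.8,"dy":-2.3,"dz":-0.3,"rz":-3.6},
    {"dx":3.0,"dy":-2.1,"dz":-0.3,"rz":-3.6},
    {"dx":3.1,"dy":-2.0,"dz":-0.3,"rz":-3.6},
    {"dx":3.2,"dy":-1.8,"dz":-0.3,"rz":-3.6},
    {"dx":3.3,"dy":-1.6,"dz":-0.3,"rz":-3.6},
    {"dx":3.4,"dy":-1.3,"dz":-0.3,"rz":-3.6},
    {"dx":3.5,"dy":-1.1,"dz":-0.3,"rz":-3.6}
  ]
}}

```text
invalid input at $.motion[0]: expected keys rx, ry, rz, dx, dy, dz, claw
```

```bash
python3 - <<'E'
from h import *
print(sense()['tcp_pos'])
plan([.41,-.0,.27],downR(62))
E
```

```text
[ 0.15265022 -0.55387816  0.23052072]
t 0.15 rows needed 17 dist mm 612.0 ang [ -0.1  -0.1 -46.6] F [-0.4 -0.1 -0.4] w 1.001 j [-1.51  0.16  1.6  -0.    1.39 -0.21]
[{"dx": 2.32, "dy": -2.74, "dz": -0.23, "rz": -2.7}, {"dx": 2.45, "dy": -2.63, "dz": -0.23, "rz": -2.7}, {"dx": 2.58, "dy": -2.5, "dz": -0.23, "rz": -2.7}, {"dx": 2.69, "dy": -2.38, "dz": -0.23, "rz": -2.7}, {"dx": 2.8, "dy": -2.25, "dz": -0.23, "rz": -2.7}, {"dx": 2.91, "dy": -2.11, "dz": -0.23, "rz": -2.7}, {"dx": 3.01, "dy": -1.97, "dz": -0.23, "rz": -2.7}, {"dx": 3.1, "dy": -1.82, "dz": -0.23, "rz": -2.7}]
```

All keys are required, so I'll give every row in full.

Call:
{"method": "servo_tool", "body": {
  "motion": [
    {"dx":2.7,"dy":-2.5,"dz":-0.3,"rx":0,"ry":0,"rz":-3.6,"claw":1},
    {"dx":2.8,"dy":-2.3,"dz":-0.3,"rx":0,"ry":0,"rz":-3.6,"claw":1},
    {"dx":3.0,"dy":-2.1,"dz":-0.3,"rx":0,"ry":0,"rz":-3.6,"claw":1},
    {"dx":3.1,"dy":-2.0,"dz":-0.3,"rx":0,"ry":0,"rz":-3.6,"claw":1},
    {"dx":3.2,"dy":-1.8,"dz":-0.3,"rx":0,"ry":0,"rz":-3.6,"claw":1},
    {"dx":3.3,"dy":-1.6,"dz":-0.3,"rx":0,"ry":0,"rz":-3.6,"claw":1},
    {"dx":3.4,"dy":-1.3,"dz":-0.3,"rx":0,"ry":0,"rz":-3.6,"claw":1},
    {"dx":3.5,"dy":-1.1,"dz":-0.3,"rx":0,"ry":0,"rz":-3.6,"claw":1}
  ]
}}

```text
time: 0.82
tcp_pos: [0.305, -0.2962, 0.2509]
tool_rot: [[0.71, 0.705, -0.002], [0.705, -0.71, 0.007], [0.004, -0.007, -1.0]]
force: [0.7, -0.5, -0.0]
width: 0.997
```

```bash
sed -i "s/out.append({k:v for k,v in row.items() if v})/row['claw']=CL; out.append(row)/" h.py; sed -i 's/^def plan/CL=1\ndef plan/' h.py; python3 - <<'E'
from h import *
print(sense()['tcp_pos'])
plan([.41,-.0,.27],downR(62))
E
```

```text
[ 0.3049586  -0.29615302  0.25088944]
t 0.82 rows needed 9 dist mm 314.8 ang [ -0.4  -0.3 -17.2] F [ 0.7 -0.5 -0. ] w 0.997 j [-1.06 -0.26  1.96  0.    1.45 -0.27]
[{"dx": 3.15, "dy": -1.51, "dz": -0.19, "rx": -0.0, "ry": -0.0, "rz": -1.9, "claw": 1}, {"dx": 3.2, "dy": -1.41, "dz": -0.19, "rx": -0.0, "ry": -0.0, "rz": -1.9, "claw": 1}, {"dx": 3.24, "dy": -1.3, "dz": -0.2, "rx": -0.0, "ry": -0.0, "rz": -1.9, "claw": 1}, {"dx": 3.28, "dy": -1.19, "dz": -0.2, "rx": -0.0, "ry": -0.0, "rz": -1.9, "claw": 1}, {"dx": 3.32, "dy": -1.08, "dz": -0.2, "rx": -0.0, "ry": -0.0, "rz": -1.9, "claw": 1}, {"dx": 3.35, "dy": -0.97, "dz": -0.2, "rx": -0.0, "ry": -0.0, "rz": -1.9, "claw": 1}, {"dx": 3.38, "dy": -0.86, "dz": -0.21, "rx": -0.0, "ry": -0.0, "rz": -1.9, "claw": 1}, {"dx": 3.41, "dy": -0.74, "dz": -0.21, "rx": -0.0, "ry": -0.0, "rz": -1.9, "claw": 1}]
```

Call:
{"method": "servo_tool", "body": {
  "motion": [
    {"dx":3.2,"dy":-1.5,"dz":-0.2,"rx":0,"ry":0,"rz":-2.2,"claw":1},
    {"dx":3.3,"dy":-1.4,"dz":-0.2,"rx":0,"ry":0,"rz":-2.2,"claw":1},
    {"dx":3.3,"dy":-1.3,"dz":-0.2,"rx":0,"ry":0,"rz":-2.2,"claw":1},
    {"dx":3.4,"dy":-1.2,"dz":-0.2,"rx":0,"ry":0,"rz":-2.2,"claw":1},
    {"dx":3.4,"dy":-1.1,"dz":-0.2,"rx":0,"ry":0,"rz":-2.2,"claw":1},
    {"dx":3.4,"dy":-1.0,"dz":-0.2,"rx":0,"ry":0,"rz":-2.2,"claw":1},
    {"dx":3.5,"dy":-0.9,"dz":-0.2,"rx":0,"ry":0,"rz":-2.2,"claw":1},
    {"dx":3.5,"dy":-0.8,"dz":-0.2,"rx":0,"ry":0,"rz":-2.2,"claw":1}
  ]
}}

```text
time: 1.48
tcp_pos: [0.3961, -0.0102, 0.2688]
tool_rot: [[0.45, 0.893, 0.0], [0.893, -0.45, 0.007], [0.006, -0.003, -1.0]]
force: [0.4, -0.9, 0.5]
width: 0.999
```

```bash
python3 - <<'E'
from h import *
print(sense()['tcp_pos'])
print(b2w(B,[-40,30,150]))
plan(b2w(B,[-40,30,150]),bedR(B))
E
```

```text
[ 0.39610535 -0.01019389  0.26877666]
[0.40273823 0.19827688 0.18490381]
t 1.48 rows needed 6 dist mm 224.8 ang [-0.5 29.6  1.2] F [ 0.4 -0.9  0.5] w 0.999 j [-0.34 -0.36  2.    0.01  1.5   0.13]
[{"dx": 3.14, "dy": -1.46, "dz": 1.42, "rx": -0.1, "ry": 4.9, "rz": 0.2, "claw": 1}, {"dx": 3.0, "dy": -1.47, "dz": 1.69, "rx": -0.1, "ry": 4.9, "rz": 0.2, "claw": 1}, {"dx": 2.84, "dy": -1.49, "dz": 1.94, "rx": -0.1, "ry": 4.9, "rz": 0.2, "claw": 1}, {"dx": 2.66, "dy": -1.5, "dz": 2.17, "rx": -0.1, "ry": 4.9, "rz": 0.2, "claw": 1}, {"dx": 2.46, "dy": -1.51, "dz": 2.39, "rx": -0.1, "ry": 4.9, "rz": 0.2, "claw": 1}, {"dx": 2.24, "dy": -1.52, "dz": 2.59, "rx": -0.1, "ry": 4.9, "rz": 0.2, "claw": 1}]
```

Call:
{"method": "servo_tool", "body": {
  "motion": [
    {"dx":3.1,"dy":-1.5,"dz":1.4,"rx":0,"ry":5,"rz":0.2,"claw":1},
    {"dx":3.0,"dy":-1.5,"dz":1.7,"rx":0,"ry":5,"rz":0.2,"claw":1},
    {"dx":2.8,"dy":-1.5,"dz":1.9,"rx":-0.1,"ry":5,"rz":0.2,"claw":1},
    {"dx":2.6,"dy":-1.5,"dz":2.1,"rx":-0.1,"ry":5,"rz":0.2,"claw":1},
    {"dx":2.4,"dy":-1.5,"dz":2.3,"rx":-0.1,"ry":5,"rz":0.2,"claw":1},
    {"dx":2.2,"dy":-1.5,"dz":2.5,"rx":-0.1,"ry":5,"rz":0.2,"claw":1}
  ]
}}

```text
time: 1.98
tcp_pos: [0.4038, 0.2094, 0.1923]
tool_rot: [[0.389, 0.887, 0.25], [0.756, -0.462, 0.464], [0.527, 0.009, -0.85]]
force: [-0.1, -0.2, -0.3]
width: 1.003
```

```bash
python3 - <<'E'
from h import *
s=sense(); im,d=read_camera('wrist'); np.savez('pics/w1.npz',im=im,d=d,p=s['tcp_pos'],R=s['tool_rot']); save('w1',im)
plan(b2w(B,[-40,30,150]),bedR(B),s=s)
E
```

```text
t 1.98 rows needed 1 dist mm 13.4 ang [ 0.2 -1.8  0.7] F [-0.1 -0.2 -0.3] w 1.003 j [-0.16 -0.46  2.32  0.58  1.16  0.11]
[{"dx": -1.27, "dy": 0.42, "dz": 0.09, "rx": 0.2, "ry": -1.8, "rz": 0.7, "claw": 1}]
```

View pics/w1.png

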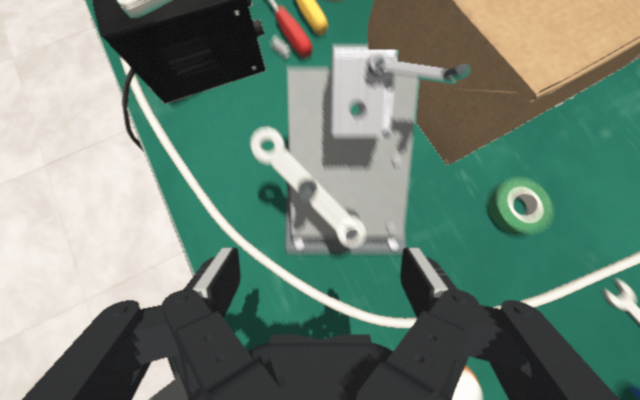

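The link arm runs from its pivot near (350,233) to its eye near (268,145). The post is at about (307,187), the fork hole (358,108) and the keeper stud (461,71). I'll zoom in to measure.

```bash
python3 - <<'E'
from h import *
t=np.load('pics/w1.npz')
save('w1a',cv2.resize(t['im'][40:140,320:480],None,fx=5,fy=5,interpolation=cv2.INTER_CUBIC))
save('w1b',cv2.resize(t['im'][120:250,240:380],None,fx=4.5,fy=4.5,interpolation=cv2.INTER_CUBIC))
E
```

```text
(no output)
```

View pics/w1a.png

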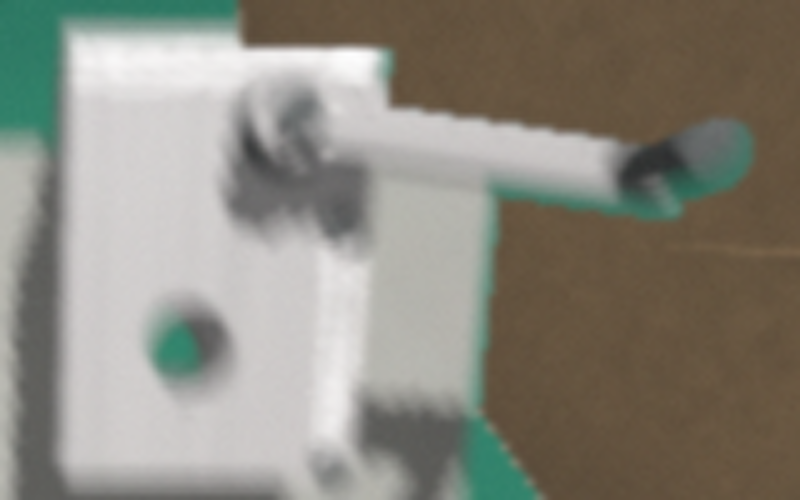

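View pics/w1b.png

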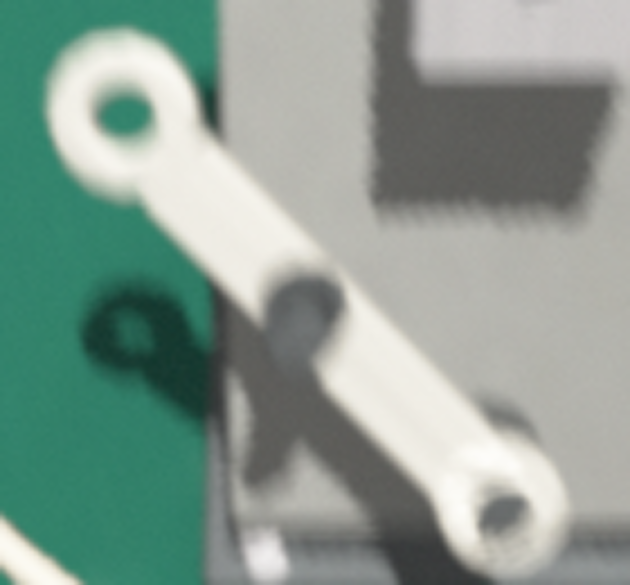

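```bash
python3 - <<'E'
from h import *
np.set_printoptions(precision=1,suppress=True)
t=np.load('pics/w1.npz'); pose=(t['p'],t['R'])
for nm,z,u,v in [('hole',44,357.6,109),('stud',80,464.4,71),('keepiv',56,379,63),('eye',34,267.1,144.9),('piv',34,351.8,233.3),('posttop',64,304.5,196.6)]:
    print(nm,bedray('wrist',u,v,z,B,pose))
for p in ([-22.7,44.6,64],[-22.7,44.6,37]): q=proj('wrist',b2w(B,p),pose); print(q,(q-[240,120])*4.5)
E
```

```text
hole [53.7  3.4 44. ]
stud [ 79.  -66.6  80. ]
keepiv [ 87.8 -10.2  56. ]
eye [21.5 84.1 34. ]
piv [-65.7   2.1  34. ]
posttop [-19.3  48.2  64. ]
[308.7 200.4] [309.1 361.8]
[309.7 192.5] [313.7 326.1]
```

```bash
sed -i 's/^B=.*/B0=bedT(.4807,.281,np.radians(62.2))\nB=(B0[0],b2w(B0,[3.2,2.0,0])*[1,1,0]+[0,0,.075])/' h.py; sed -i 's/^CL=.*/CL=0.5/' h.py; python3 - <<'E'
from h import *
s=sense()
print(B)
plan(b2w(B,[-22.6,44.5,85]),bedR(B),s=s)
print((B[0].T@(s['tcp_pos']-B[1]))*1000)
E
```

```text
(array([[ 0.40390268, -0.88458098, -0.23319332],
       [ 0.7660696 ,  0.46638664, -0.44229049],
       [ 0.5       ,  0.        ,  0.8660254 ]]), array([0.48022333, 0.2843842 , 0.075     ]))
t 2.03 rows needed 2 dist mm 63.5 ang [-0.3 -1.9  0.3] F [-2.6  0.9 -4.2] w 0.998 j [-0.16 -0.46  2.33  0.58  1.15  0.11]
[{"dx": 0.34, "dy": -0.29, "dz": 3.14, "rx": -0.2, "ry": -0.9, "rz": 0.2, "claw": 0.5}, {"dx": 0.39, "dy": -0.3, "dz": 3.14, "rx": -0.2, "ry": -0.9, "rz": 0.2, "claw": 0.5}]
[-31.48988589  38.38182154 147.55888897]
```

Call:
{"method": "servo_tool", "body": {
  "motion": [
    {"dx":0.3,"dy":-0.3,"dz":3.1,"rx":-0.2,"ry":-0.9,"rz":0.2,"claw":0.5},
    {"dx":0.4,"dy":-0.3,"dz":3.1,"rx":-0.1,"ry":-0.9,"rz":0.1,"claw":0.5},
    {"dx":0,"dy":0,"dz":0,"rx":0,"ry":0,"rz":0,"claw":0.5}
  ],
  "squeeze": 25
}}

```text
time: 2.28
tcp_pos: [0.4093, 0.2512, 0.1337]
tool_rot: [[0.406, 0.884, 0.232], [0.766, -0.467, 0.442], [0.499, -0.001, -0.866]]
force: [-1.1, -0.2, -1.5]
width: 0.6
```

```bash
cat >> h.py <<'E'
def look(n,box=None,f=1):
    s=sense(); im,d=read_camera('wrist'); np.savez('pics/%s.npz'%n,im=im,d=d,p=s['tcp_pos'],R=s['tool_rot'])
    if box: im=cv2.resize(im[box[1]:box[3],box[0]:box[2]],None,fx=f,fy=f,interpolation=cv2.INTER_CUBIC)
    save(n,im); return s
def st(s=None):
    s=s or sense(); print('t',round(s['time'],2),'bed',np.round(B[0].T@(s['tcp_pos']-B[1])*1000,1),'Fbed',np.round(B[0].T@s['force'],1),'w',round(s['width'],3),'ang',np.round(np.degrees(Ro.from_matrix(s['tool_rot'].T@bedR(B)).as_rotvec()),1))
E
python3 - <<'E'
from h import *
s=look('w2'); st(s)
plan(b2w(B,[-22.6,44.5,41]),bedR(B),s=s)
E
```

```text
t 2.28 bed [-24.7  47.2  82.1] Fbed [-1.3  0.9 -1. ] w 0.6 ang [-0.   0.  -0.1]
t 2.28 rows needed 2 dist mm 41.2 ang [-0.   0.  -0.1] F [-1.1 -0.2 -1.5] w 0.6 j [-0.01 -0.29  2.31  0.58  0.95  0.17]
[{"dx": 0.11, "dy": 0.14, "dz": 2.05, "rx": -0.0, "ry": 0.0, "rz": -0.1, "claw": 0.5}, {"dx": 0.11, "dy": 0.14, "dz": 2.05, "rx": -0.0, "ry": 0.0, "rz": -0.1, "claw": 0.5}]
```

View pics/w2.png

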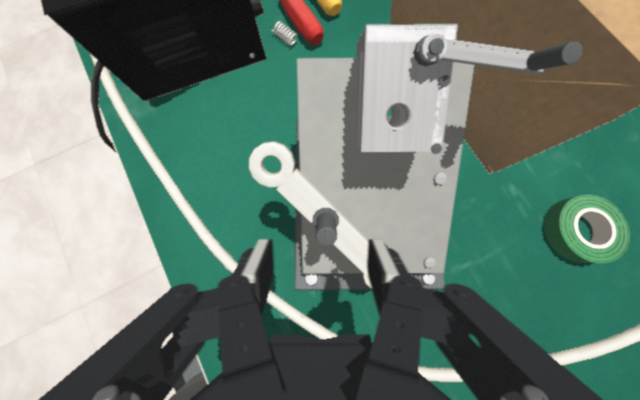

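```bash
python3 - <<'E'
from h import *
np.set_printoptions(precision=1,suppress=True)
t=np.load('pics/w2.npz'); pose=(t['p'],t['R'])
save('w2a',cv2.resize(t['im'][130:290,240:400],None,fx=3.7,fy=3.7,interpolation=cv2.INTER_CUBIC))
print('hole',bedray('wrist',397,114,44,B,pose),'eye',bedray('wrist',270.5,163.5,34,B,pose))
for p in ([-22.6,44.5,64],[-22.6,44.5,37],[50,0,44]): q=proj('wrist',b2w(B,p),pose); print(q,(q-[240,130])*3.7)
E
```

```text
hole [49.5  0.5 44. ] eye [17.  81.9 34. ]
[325.6 235. ] [316.8 388.7]
[324.9 218.8] [314.2 328.7]
[397.9 113.2] [584.4 -62.2]
```

View pics/w2a.png

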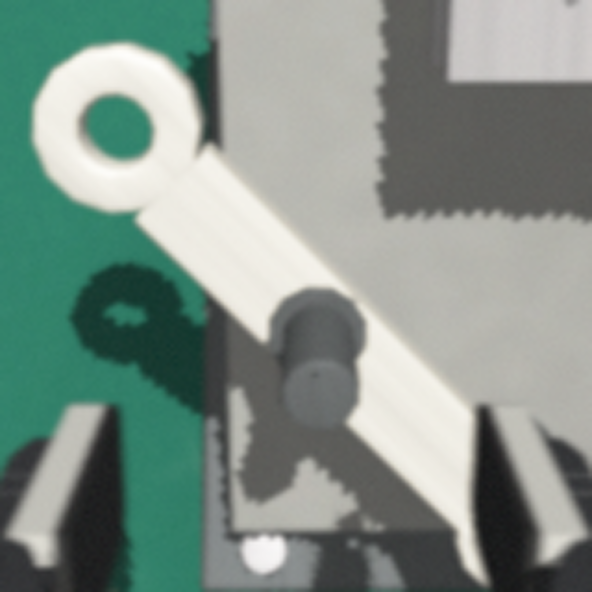

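Call:
{"method": "servo_tool", "body": {
  "motion": [
    {"dx":0.1,"dy":0.15,"dz":2.1,"rx":0,"ry":0,"rz":0,"claw":0.5},
    {"dx":0.1,"dy":0.15,"dz":1.9,"rx":0,"ry":0,"rz":0,"claw":0.5},
    {"dx":0,"dy":0,"dz":0,"rx":0,"ry":0,"rz":0,"claw":0.3}
  ],
  "squeeze": 25
}}

```text
time: 2.58
tcp_pos: [0.4254, 0.2681, 0.1047]
tool_rot: [[0.4, 0.885, 0.239], [0.766, -0.466, 0.443], [0.503, 0.006, -0.864]]
force: [-1.0, -0.3, 0.0]
width: 0.371
```

```bash
python3 - <<'E'
from h import *
st()
E
```

```text
t 2.58 bed [-19.8  40.9  45.7] Fbed [-0.6  0.7  0.4] w 0.371 ang [ 0.3 -0.2  0.2]
```

Call:
{"method": "servo_tool", "body": {
  "motion": [
    {"dx":-0.28,"dy":-0.35,"dz":0.45,"rx":0,"ry":0,"rz":0,"claw":0.3},
    {"dx":0,"dy":0,"dz":0,"rx":0,"ry":0,"rz":0,"claw":0.3},
    {"dx":0,"dy":0,"dz":0,"rx":0,"ry":0,"rz":0,"claw":0.1},
    {"dx":0,"dy":0,"dz":0,"rx":0,"ry":0,"rz":0,"claw":0.1}
  ],
  "squeeze": 25
}}

```text
time: 2.92
tcp_pos: [0.423, 0.2683, 0.1028]
tool_rot: [[0.399, 0.884, 0.242], [0.765, -0.467, 0.444], [0.506, 0.008, -0.863]]
force: [4.5, 12.1, -16.4]
width: 0.145
```

```bash
python3 - <<'E'
from h import *
s=look('w3',(200,0,520,300),2); st(s)
E
```

```text
t 2.92 bed [-21.5  43.1  44.5] Fbed [  2.9   1.7 -20.6] w 0.145 ang [ 0.4 -0.4  0.2]
```

View pics/w3.png

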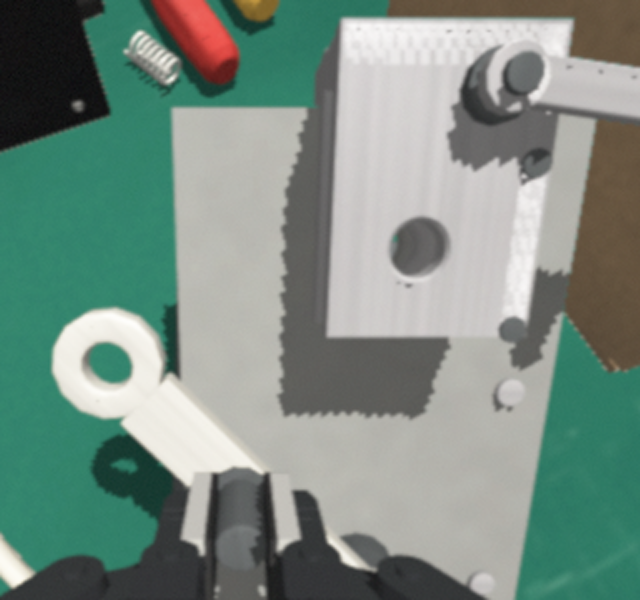

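Call:
{"method": "servo_tool", "body": {
  "motion": [
    {"dx":0.5,"dy":0.6,"dz":0,"rx":0,"ry":0,"rz":0,"claw":0.1},
    {"dx":0.45,"dy":0.65,"dz":0,"rx":0,"ry":0,"rz":0,"claw":0.1},
    {"dx":0.35,"dy":0.7,"dz":0,"rx":0,"ry":0,"rz":0,"claw":0.1},
    {"dx":0.25,"dy":0.75,"dz":0,"rx":0,"ry":0,"rz":0,"claw":0.1},
    {"dx":0,"dy":0,"dz":0,"rx":0,"ry":0,"rz":0,"claw":0.1}
  ]
}}

```text
time: 3.38
tcp_pos: [0.4449, 0.2713, 0.1099]
tool_rot: [[0.404, 0.887, 0.223], [0.762, -0.462, 0.454], [0.506, -0.013, -0.862]]
force: [4.5, 3.1, -9.9]
width: 0.153
```

```bash
python3 - <<'E'
from h import *
st()
E
```

```text
t 3.38 bed [-6.9 25.1 44.2] Fbed [ -0.8  -2.5 -11. ] w 0.153 ang [-0.8 -0.4 -0.1]
```

Call:
{"method": "servo_tool", "body": {
  "motion": [
    {"dx":0.1,"dy":0.7,"dz":0,"rx":0,"ry":0,"rz":0,"claw":0.1},
    {"dx":0.1,"dy":0.7,"dz":0,"rx":0,"ry":0,"rz":0,"claw":0.1},
    {"dx":0,"dy":0.7,"dz":0,"rx":0,"ry":0,"rz":0,"claw":0.1},
    {"dx":0,"dy":0.4,"dz":0,"rx":0,"ry":0,"rz":0,"claw":0.1},
    {"dx":0,"dy":0,"dz":0,"rx":0,"ry":0,"rz":0,"claw":0.1}
  ]
}}

```text
time: 3.8
tcp_pos: [0.4636, 0.2684, 0.1134]
tool_rot: [[0.408, 0.888, 0.212], [0.753, -0.459, 0.472], [0.516, -0.033, -0.856]]
force: [1.5, 1.8, -8.6]
width: 0.152
```

```bash
python3 - <<'E'
from h import *
st()
E
```

```text
t 3.8 bed [ 0.2  7.2 44.2] Fbed [-2.4 -0.5 -8.6] w 0.152 ang [-1.9 -1.1 -0.5]
```

Call:
{"method": "servo_tool", "body": {
  "motion": [
    {"dx":-0.2,"dy":0.6,"dz":0,"rx":-1,"ry":-0.5,"rz":0,"claw":0.1},
    {"dx":-0.2,"dy":0.4,"dz":0,"rx":-0.5,"ry":-0.5,"rz":0,"claw":0.1},
    {"dx":0,"dy":0.2,"dz":0,"rx":0,"ry":0,"rz":0,"claw":0.1},
    {"dx":0,"dy":0,"dz":0,"rx":0,"ry":0,"rz":0,"claw":0.1}
  ]
}}

```text
time: 4.13
tcp_pos: [0.4707, 0.2638, 0.1134]
tool_rot: [[0.414, 0.882, 0.224], [0.756, -0.47, 0.456], [0.507, -0.019, -0.862]]
force: [3.4, 2.3, -8.3]
width: 0.151
```

```bash
python3 - <<'E'
from h import *
s=look('w4',(200,0,520,300),2); st(s)
E
```

```text
t 4.13 bed [-0.4 -1.2 44.6] Fbed [-1.  -1.9 -9. ] w 0.151 ang [-0.8 -0.5 -0.8]
```

View pics/w4.png

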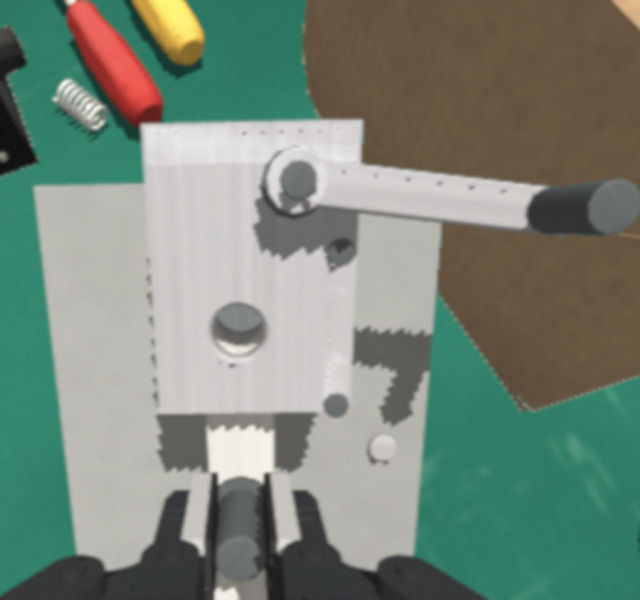

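Call:
{"method": "servo_tool", "body": {
  "motion": [
    {"dx":-0.1,"dy":0.3,"dz":0,"rx":0,"ry":0,"rz":0,"claw":0.1},
    {"dx":-0.1,"dy":0.3,"dz":0,"rx":0,"ry":0,"rz":0,"claw":0.1},
    {"dx":0,"dy":0.3,"dz":0,"rx":0,"ry":0,"rz":0,"claw":0.1}
  ]
}}

```text
time: 4.43
tcp_pos: [0.471, 0.2639, 0.1133]
tool_rot: [[0.415, 0.886, 0.208], [0.752, -0.463, 0.469], [0.512, -0.038, -0.858]]
force: [-11.5, 3.3, 4.6]
width: 0.15
```

```bash
python3 - <<'E'
from h import *
s=look('w5',(200,0,520,300),2); st(s)
E
```

```text
t 4.43 bed [-0.3 -1.4 44.4] Fbed [ 0.2 11.7  5.2] w 0.15 ang [-2.  -0.8 -0.9]
```

View pics/w5.png

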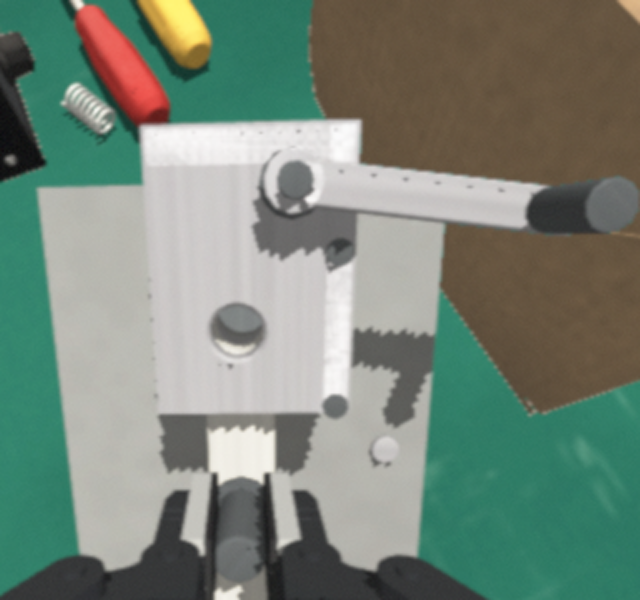

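Call:
{"method": "servo_tool", "body": {
  "motion": [
    {"dx":0,"dy":-0.1,"dz":0,"rx":0,"ry":0,"rz":0,"claw":0.4},
    {"dx":0,"dy":0,"dz":0,"rx":0,"ry":0,"rz":0,"claw":0.4},
    {"dx":0,"dy":0,"dz":0,"rx":0,"ry":0,"rz":0,"claw":0.4},
    {"dx":0,"dy":0,"dz":-3,"rx":0,"ry":0,"rz":0,"claw":0.4},
    {"dx":0,"dy":0,"dz":-3,"rx":-1,"ry":0,"rz":0,"claw":0.4},
    {"dx":0,"dy":0,"dz":-2,"rx":-1,"ry":0,"rz":0,"claw":0.4},
    {"dx":0,"dy":0,"dz":0,"rx":0,"ry":0,"rz":0,"claw":0.4}
  ]
}}

```text
time: 5.07
tcp_pos: [0.4555, 0.2232, 0.1871]
tool_rot: [[0.415, 0.876, 0.245], [0.753, -0.482, 0.449], [0.511, -0.002, -0.859]]
force: [0.3, 0.4, 0.5]
width: 0.397
```

```bash
python3 - <<'E'
from h import *
s=look('w6',(220,40,460,280),2.5); st(s)
pose=(s['tcp_pos'],s['tool_rot'])
for p in ([50,0,44],[50,0,34],[-5,0,64],[30,-14,80]): q=proj('wrist',b2w(B,p),pose); print(p,np.round(q,1),np.round((q-[220,40])*2.5,1))
E
```

```text
t 5.07 bed [ -0.8  -6.7 129.9] Fbed [ 0.6 -0.1  0.2] w 0.397 ang [ 0.4 -0.8 -0.9]
[50, 0, 44] [310.9 145. ] [227.3 262.6]
[50, 0, 34] [311.2 143.8] [228.  259.4]
[-5, 0, 64] [312.1 217.6] [230.1 443.9]
[30, -14, 80] [330.3 178.9] [275.6 347.3]
```

View pics/w6.png

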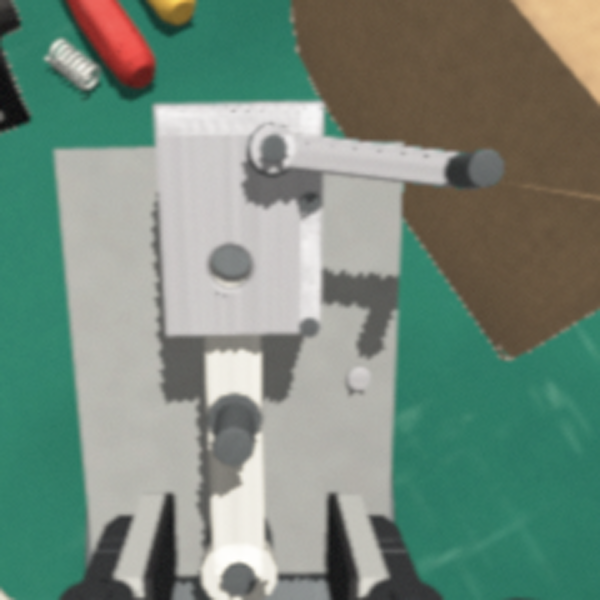

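```bash
sed -i 's/b2w(B0,\[3.2,2.0,0\])/b2w(B0,[2.7,1.0,0])/' h.py; python3 - <<'E'
from h import *
CLv=0.4
t=np.load('pics/w6.npz'); pose=(t['p'],t['R'])
print('hole',bedray('wrist',220+230/2.5,40+265/2.5,44,B,pose),'stud',bedray('wrist',414.4,106.8,80,B,pose))
plan([.515,-.115,.23],downR(65))
E
```

```text
hole [49.62186508  0.15292374 44.        ] stud [ 77.90732297 -68.42601336  80.        ]
t 5.12 rows needed 10 dist mm 346.6 ang [  0.8 -30.7  -3.7] F [ 0.   0.3 -0.1] w 0.402 j [-0.09 -0.26  2.18  0.57  1.07  0.17]
[{"dx": -2.07, "dy": 2.15, "dz": -1.75, "rx": 0.1, "ry": -3.1, "rz": -0.4, "claw": 0.5}, {"dx": -2.18, "dy": 2.13, "dz": -1.64, "rx": 0.1, "ry": -3.1, "rz": -0.4, "claw": 0.5}, {"dx": -2.28, "dy": 2.12, "dz": -1.53, "rx": 0.1, "ry": -3.1, "rz": -0.4, "claw": 0.5}, {"dx": -2.37, "dy": 2.1, "dz": -1.41, "rx": 0.1, "ry": -3.1, "rz": -0.4, "claw": 0.5}, {"dx": -2.46, "dy": 2.08, "dz": -1.28, "rx": 0.1, "ry": -3.1, "rz": -0.4, "claw": 0.5}, {"dx": -2.54, "dy": 2.06, "dz": -1.15, "rx": 0.1, "ry": -3.1, "rz": -0.4, "claw": 0.5}, {"dx": -2.61, "dy": 2.05, "dz": -1.01, "rx": 0.1, "ry": -3.1, "rz": -0.4, "claw": 0.5}, {"dx": -2.67, "dy": 2.03, "dz": -0.88, "rx": 0.1, "ry": -3.1, "rz": -0.4, "claw": 0.5}]
```

Call:
{"method": "servo_tool", "body": {
  "motion": [
    {"dx":-2.1,"dy":2.1,"dz":-1.8,"rx":0.1,"ry":-3,"rz":-0.4,"claw":0.6},
    {"dx":-2.2,"dy":2.1,"dz":-1.7,"rx":0.1,"ry":-3,"rz":-0.4,"claw":0.6},
    {"dx":-2.3,"dy":2.1,"dz":-1.5,"rx":0.1,"ry":-3,"rz":-0.4,"claw":0.6},
    {"dx":-2.4,"dy":2.1,"dz":-1.4,"rx":0.1,"ry":-3,"rz":-0.4,"claw":0.6},
    {"dx":-2.5,"dy":2.1,"dz":-1.3,"rx":0.1,"ry":-3,"rz":-0.4,"claw":0.6},
    {"dx":-2.5,"dy":2.1,"dz":-1.1,"rx":0.1,"ry":-3,"rz":-0.4,"claw":0.6},
    {"dx":-2.6,"dy":2.0,"dz":-1.0,"rx":0.1,"ry":-3,"rz":-0.4,"claw":0.6},
    {"dx":-2.7,"dy":2.0,"dz":-0.9,"rx":0.1,"ry":-3,"rz":-0.4,"claw":0.6}
  ]
}}

```text
time: 5.78
tcp_pos: [0.5018, -0.0546, 0.2124]
tool_rot: [[0.42, 0.907, 0.032], [0.902, -0.421, 0.095], [0.1, -0.011, -0.995]]
force: [0.7, -0.5, -0.3]
width: 0.599
```

```bash
python3 - <<'E'
from h import *
plan([.515,-.125,.23],downR(65))
E
```

```text
t 5.78 rows needed 2 dist mm 73.7 ang [-0.7 -5.7  0.1] F [ 0.7 -0.5 -0.3] w 0.599 j [-0.41 -0.02  1.83  0.1   1.35  0.  ]
[{"dx": -2.81, "dy": 2.07, "dz": -1.19, "rx": -0.3, "ry": -2.9, "rz": 0.0, "claw": 0.5}, {"dx": -2.86, "dy": 2.08, "dz": -1.04, "rx": -0.3, "ry": -2.9, "rz": 0.0, "claw": 0.5}]
```

Call:
{"method": "servo_tool", "body": {
  "motion": [
    {"dx":-2.6,"dy":1.9,"dz":-1.0,"rx":-0.3,"ry":-2.9,"rz":0,"claw":0.6},
    {"dx":-2.2,"dy":1.7,"dz":-0.9,"rx":-0.3,"ry":-2.0,"rz":0,"claw":0.6},
    {"dx":0,"dy":0,"dz":0,"rx":0,"ry":0,"rz":0,"claw":0.6}
  ]
}}

```text
time: 6.03
tcp_pos: [0.5168, -0.1217, 0.2245]
tool_rot: [[0.423, 0.906, 0.001], [0.906, -0.423, 0.008], [0.008, -0.002, -1.0]]
force: [-0.1, -0.1, 0.9]
width: 0.6
```

```bash
python3 - <<'E'
from h import *
s=look('w7'); plan([.528,-.141,.12],downR(65),s=s)
print(s['tcp_pos'])
pose=(s['tcp_pos'],s['tool_rot'])
for p in ([.528,-.141,.097],[.528,-.141,.065]): print(proj('wrist',p,pose))
E
```

```text
t 6.03 rows needed 3 dist mm 106.9 ang [-0.1 -0.4 -0. ] F [-0.1 -0.1  0.9] w 0.6 j [-0.46  0.05  1.73  0.01  1.37 -0.03]
[{"dx": -0.45, "dy": 0.62, "dz": 3.48, "rx": -0.0, "ry": -0.1, "rz": -0.0, "claw": 0.5}, {"dx": -0.44, "dy": 0.62, "dz": 3.48, "rx": -0.0, "ry": -0.1, "rz": -0.0, "claw": 0.5}, {"dx": -0.43, "dy": 0.61, "dz": 3.48, "rx": -0.0, "ry": -0.1, "rz": -0.0, "claw": 0.5}]
[ 0.51677772 -0.12170739  0.224539  ]
[338.89407278 204.02058908]
[337.10381101 195.0556419 ]
```

View pics/w7.png

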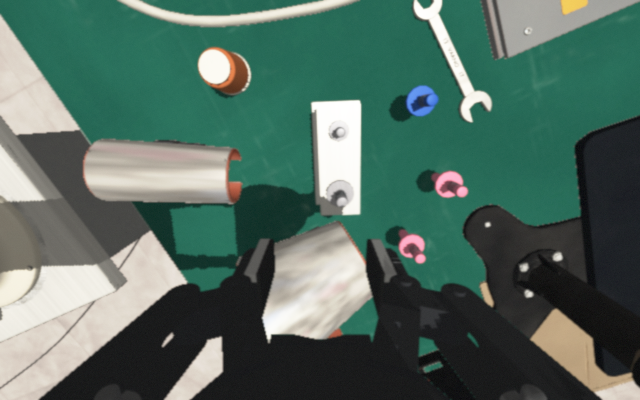

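Call:
{"method": "servo_tool", "body": {
  "motion": [
    {"dx":-0.4,"dy":0.6,"dz":3.4,"rx":0,"ry":-0.2,"rz":0,"claw":0.5},
    {"dx":-0.4,"dy":0.6,"dz":3.4,"rx":0,"ry":-0.2,"rz":0,"claw":0.5},
    {"dx":-0.4,"dy":0.5,"dz":2.0,"rx":0,"ry":0,"rz":0,"claw":0.5},
    {"dx":0,"dy":0,"dz":0,"rx":0,"ry":0,"rz":0,"claw":0.5}
  ]
}}

```text
time: 6.42
tcp_pos: [0.5276, -0.1337, 0.1296]
tool_rot: [[0.42, 0.908, -0.002], [0.908, -0.42, 0.01], [0.008, -0.005, -1.0]]
force: [-1.0, 0.3, -0.7]
width: 0.501
```

```bash
python3 - <<'E'
from h import *
s=look('w8',(230,100,430,300),3); plan([.528,-.141,.068],downR(65),s=s)
print(s['tcp_pos'])
pose=(s['tcp_pos'],s['tool_rot'])
for p in ([.528,-.141,.097],[.528,-.141,.065]): print((proj('wrist',p,pose)-[230,100])*3)
E
```

```text
t 6.42 rows needed 2 dist mm 62.1 ang [-0.3 -0.5  0.2] F [-1.   0.3 -0.7] w 0.501 j [-0.47  0.18  1.78  0.01  1.19 -0.04]
[{"dx": -0.35, "dy": 0.19, "dz": 3.08, "rx": -0.2, "ry": -0.2, "rz": 0.1, "claw": 0.5}, {"dx": -0.33, "dy": 0.18, "dz": 3.08, "rx": -0.2, "ry": -0.2, "rz": 0.1, "claw": 0.5}]
[ 0.5275681  -0.13373477  0.12963312]
[288.93176888 417.19646171]
[286.95025888 364.56211206]
```

View pics/w8.png

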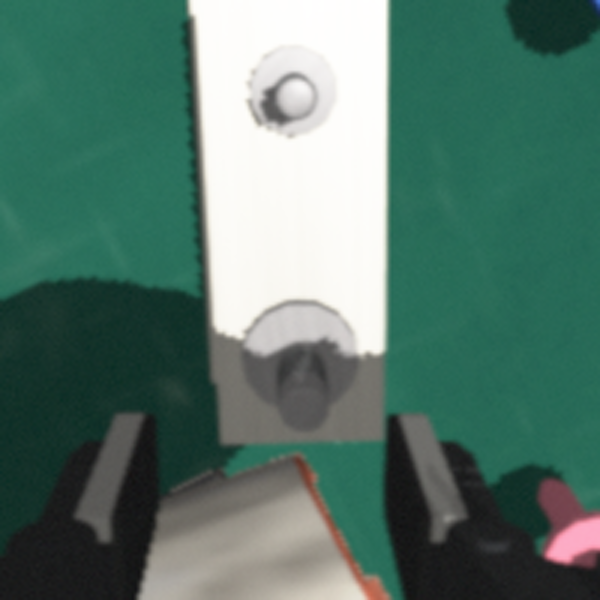

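```bash
cat >> h.py <<'E'
def wray(u,v,z,pose):
    K,R,e=cam('wrist',pose); r=R@np.array([(u-K[0,2])/K[0,0],(v-K[1,2])/K[1,1],1.]); return e+r*(z-e[2])/r[2]
E
python3 - <<'E'
from h import *
t=np.load('pics/w8.npz'); pose=(t['p'],t['R'])
a=wray(230+301/3,100+353/3,.065,pose); b=wray(230+303/3,100+407/3,.097,pose); print(a,b)
t7=np.load('pics/w7.npz'); p7=(t7['p'],t7['R']); print(wray(340,193,.065,p7),wray(340.5,202,.097,p7))
m=(a+b)/2
plan([m[0],m[1],.0685],downR(65))
E
```

```text
[ 0.53273763 -0.13956103  0.065     ] [ 0.53196921 -0.14001766  0.097     ]
[ 0.5319481  -0.14016323  0.065     ] [ 0.53036287 -0.13970287  0.097     ]
t 6.47 rows needed 2 dist mm 63.1 ang [-0.3 -0.5  0.2] F [-0.9  0.7 -1.2] w 0.5 j [-0.47  0.18  1.78  0.01  1.19 -0.04]
[{"dx": -0.22, "dy": 0.35, "dz": 3.13, "rx": -0.1, "ry": -0.2, "rz": 0.1, "claw": 0.5}, {"dx": -0.21, "dy": 0.35, "dz": 3.13, "rx": -0.1, "ry": -0.2, "rz": 0.1, "claw": 0.5}]
```

Call:
{"method": "servo_tool", "body": {
  "motion": [
    {"dx":-0.2,"dy":0.3,"dz":2.8,"rx":-0.1,"ry":-0.2,"rz":0.1,"claw":0.5},
    {"dx":-0.2,"dy":0.3,"dz":2.2,"rx":-0.1,"ry":-0.2,"rz":0.1,"claw":0.5},
    {"dx":0,"dy":0,"dz":0,"rx":0,"ry":0,"rz":0,"claw":0.5}
  ]
}}

```text
time: 6.72
tcp_pos: [0.534, -0.1373, 0.0832]
tool_rot: [[0.421, 0.907, 0.005], [0.907, -0.421, 0.001], [0.003, 0.004, -1.0]]
force: [0.4, 0.2, 0.1]
width: 0.499
```

```bash
python3 - <<'E'
from h import *
plan([.532,-.140,.0685],downR(65))
s=look('w9',(230,100,430,300),3)
E
```

```text
t 6.72 rows needed 1 dist mm 15.1 ang [ 0.2 -0.2  0.1] F [0.4 0.2 0.1] w 0.499 j [-0.47  0.26  1.79  0.    1.09 -0.04]
[{"dx": -0.33, "dy": -0.07, "dz": 1.47, "rx": 0.2, "ry": -0.2, "rz": 0.1, "claw": 0.5}]
```

View pics/w9.png

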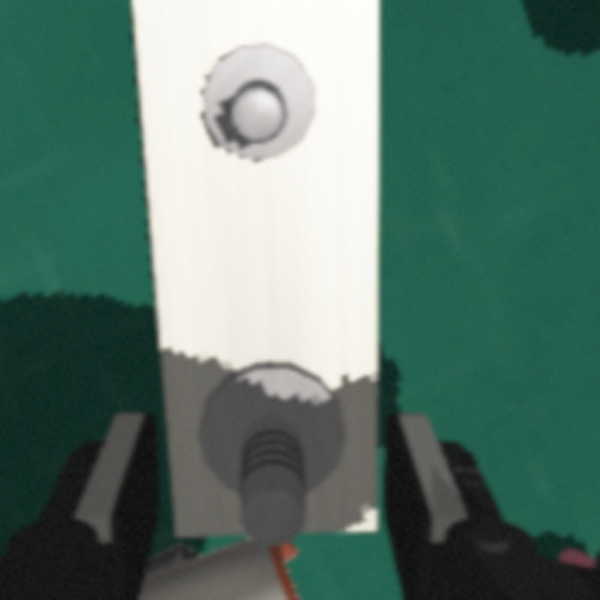

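The pin stem is centred between the fingers at about (272,480) in the crop. I'll descend and grip.

Call:
{"method": "servo_tool", "body": {
  "motion": [
    {"dx":-0.3,"dy":-0.05,"dz":1.3,"rx":0.2,"ry":-0.2,"rz":0,"claw":0.5},
    {"dx":0,"dy":0,"dz":0,"rx":0,"ry":0,"rz":0,"claw":0.3},
    {"dx":0,"dy":0,"dz":0,"rx":0,"ry":0,"rz":0,"claw":0.25}
  ],
  "squeeze": 25
}}

```text
time: 7.02
tcp_pos: [0.5356, -0.14, 0.0762]
tool_rot: [[0.419, 0.908, 0.008], [0.908, -0.419, -0.003], [0.0, 0.008, -1.0]]
force: [-0.0, 0.1, 0.1]
width: 0.255
```

```bash
python3 - <<'E'
from h import *
plan([.532,-.140,.0685],downR(65))
E
```

```text
t 7.02 rows needed 1 dist mm 8.5 ang [ 0.5 -0.   0.2] F [-0.   0.1  0.1] w 0.255 j [-0.47  0.27  1.79  0.    1.07 -0.04]
[{"dx": -0.15, "dy": -0.34, "dz": 0.76, "rx": 0.5, "ry": -0.0, "rz": 0.2, "claw": 0.5}]
```

Call:
{"method": "servo_tool", "body": {
  "motion": [
    {"dx":-0.15,"dy":-0.35,"dz":0.8,"rx":0.5,"ry":0,"rz":0.2,"claw":0.25},
    {"dx":0,"dy":0,"dz":0,"rx":0,"ry":0,"rz":0,"claw":0.25}
  ],
  "squeeze": 25
}}

```text
time: 7.18
tcp_pos: [0.5328, -0.1402, 0.0697]
tool_rot: [[0.422, 0.906, 0.002], [0.906, -0.422, -0.001], [0.0, 0.002, -1.0]]
force: [-1.3, 0.1, -0.9]
width: 0.25
```

```bash
python3 - <<'E'
from h import *
plan([.532,-.140,.0685],downR(65))
s=look('w10',(230,100,430,300),3)
E
```

```text
t 7.18 rows needed 1 dist mm 1.5 ang [ 0.1 -0.   0. ] F [-1.3  0.1 -0.9] w 0.25 j [-0.48  0.28  1.8   0.    1.06 -0.04]
[{"dx": -0.01, "dy": -0.08, "dz": 0.12, "rx": 0.1, "ry": -0.0, "rz": 0.0, "claw": 0.5}]
```

View pics/w10.png

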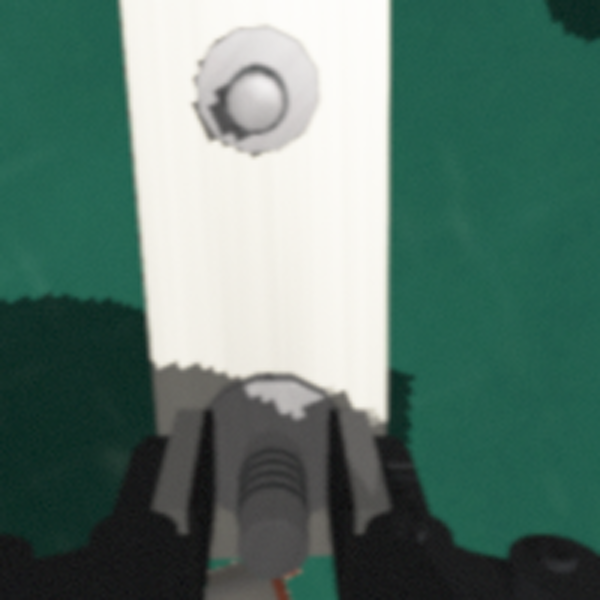

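Stem is centred between the pads at about (273,500) in the crop. Closing now.

Call:
{"method": "servo_tool", "body": {
  "motion": [
    {"dx":0,"dy":-0.05,"dz":0.05,"rx":0,"ry":0,"rz":0,"claw":0.05},
    {"dx":0,"dy":0,"dz":0,"rx":0,"ry":0,"rz":0,"claw":0.05},
    {"dx":0,"dy":0,"dz":0,"rx":0,"ry":0,"rz":0,"claw":0.05}
  ],
  "squeeze": 50
}}

```text
time: 7.48
tcp_pos: [0.5338, -0.1407, 0.0712]
tool_rot: [[0.423, 0.906, 0.006], [0.906, -0.423, -0.002], [0.0, 0.006, -1.0]]
force: [-0.0, 0.5, -1.6]
width: 0.12
```

```bash
python3 - <<'E'
from h import *
plan([.532,-.140,.0685],downR(65)); print(sense()['tcp_pos'])
E
```

```text
t 7.48 rows needed 1 dist mm 3.3 ang [ 0.4 -0.  -0. ] F [-0.   0.5 -1.6] w 0.12 j [-0.48  0.28  1.8   0.    1.06 -0.04]
[{"dx": -0.01, "dy": -0.2, "dz": 0.27, "rx": 0.4, "ry": -0.0, "rz": -0.0, "claw": 0.5}]
[ 0.5338138 -0.1407443  0.0711632]
```

Call:
{"method": "servo_tool", "body": {
  "motion": [
    {"dx":0,"dy":0,"dz":-1.5,"rx":0,"ry":0,"rz":0,"claw":0.05},
    {"dx":0,"dy":0,"dz":-3,"rx":0,"ry":0,"rz":0,"claw":0.05},
    {"dx":0,"dy":0,"dz":-4,"rx":0,"ry":0,"rz":0,"claw":0.05},
    {"dx":0,"dy":0,"dz":-4,"rx":0,"ry":0,"rz":0,"claw":0.05}
  ]
}}

```text
time: 7.82
tcp_pos: [0.5272, -0.1378, 0.1886]
tool_rot: [[0.423, 0.906, -0.011], [0.906, -0.423, 0.007], [0.001, -0.013, -1.0]]
force: [1.0, -0.6, -0.9]
width: 0.12
```

```bash
sed -i 's/^CL=.*/CL=0.05/' h.py; python3 - <<'E'
from h import *
print(sense()['tcp_pos'])
s=look('w11',(200,100,440,300),3)
plan(b2w(B,[50,0,135]),bedR(B),s=s,step=36)
E
```

```text
[ 0.52722961 -0.13775372  0.18859259]
t 7.82 rows needed 12 dist mm 405.0 ang [-1.5 29.9  2.5] F [ 1.  -0.6 -0.9] w 0.12 j [-0.48  0.13  1.72  0.    1.31 -0.04]
[{"dx": 2.82, "dy": -1.85, "dz": -0.21, "rx": -0.1, "ry": 2.5, "rz": 0.2, "claw": 0.05}, {"dx": 2.82, "dy": -1.86, "dz": -0.09, "rx": -0.1, "ry": 2.5, "rz": 0.2, "claw": 0.05}, {"dx": 2.81, "dy": -1.87, "dz": 0.03, "rx": -0.1, "ry": 2.5, "rz": 0.2, "claw": 0.05}, {"dx": 2.8, "dy": -1.88, "dz": 0.15, "rx": -0.1, "ry": 2.5, "rz": 0.2, "claw": 0.05}, {"dx": 2.78, "dy": -1.89, "dz": 0.27, "rx": -0.1, "ry": 2.5, "rz": 0.2, "claw": 0.05}, {"dx": 2.76, "dy": -1.9, "dz": 0.38, "rx": -0.1, "ry": 2.5, "rz": 0.2, "claw": 0.05}, {"dx": 2.74, "dy": -1.91, "dz": 0.5, "rx": -0.1, "ry": 2.5, "rz": 0.2, "claw": 0.05}, {"dx": 2.71, "dy": -1.92, "dz": 0.61, "rx": -0.1, "ry": 2.5, "rz": 0.2, "claw": 0.05}]
```

View pics/w11.png

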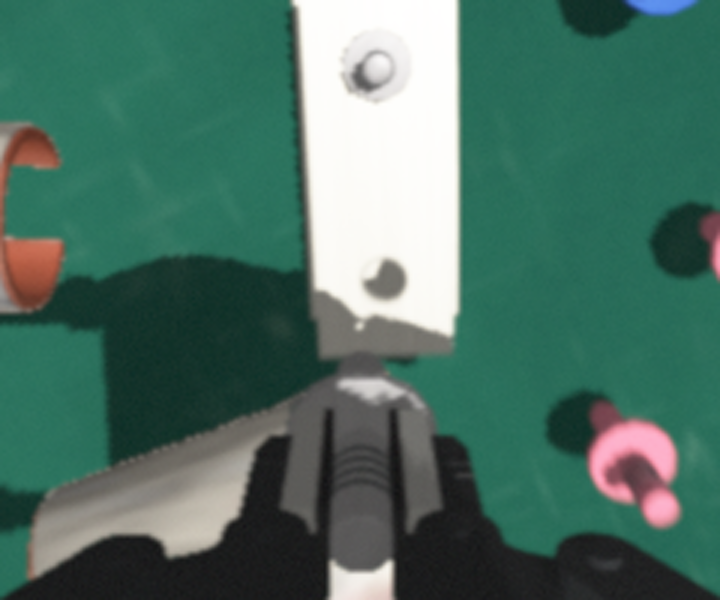

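The pin is lifted clear of the rack and held between the pads, with its stem at about (360,500) in the crop. Carrying it to the fixture.

Call:
{"method": "servo_tool", "body": {
  "motion": [
    {"dx":2.8,"dy":-1.8,"dz":-0.4,"rx":-0.1,"ry":2.5,"rz":0.2,"claw":0.05},
    {"dx":2.8,"dy":-1.9,"dz":-0.4,"rx":-0.1,"ry":2.5,"rz":0.2,"claw":0.05},
    {"dx":2.8,"dy":-1.9,"dz":-0.3,"rx":-0.1,"ry":2.5,"rz":0.2,"claw":0.05},
    {"dx":2.8,"dy":-1.9,"dz":-0.1,"rx":-0.1,"ry":2.5,"rz":0.2,"claw":0.05},
    {"dx":2.8,"dy":-1.9,"dz":0.2,"rx":-0.1,"ry":2.5,"rz":0.2,"claw":0.05},
    {"dx":2.8,"dy":-1.9,"dz":0.4,"rx":-0.1,"ry":2.5,"rz":0.2,"claw":0.05},
    {"dx":2.7,"dy":-1.9,"dz":0.5,"rx":-0.1,"ry":2.5,"rz":0.2,"claw":0.05},
    {"dx":2.7,"dy":-1.9,"dz":0.6,"rx":-0.1,"ry":2.5,"rz":0.2,"claw":0.05}
  ]
}}

```text
time: 8.53
tcp_pos: [0.4957, 0.1298, 0.2333]
tool_rot: [[0.42, 0.888, 0.185], [0.835, -0.458, 0.305], [0.356, 0.026, -0.934]]
force: [0.6, -0.5, -0.7]
width: 0.121
```

```bash
python3 - <<'E'
from h import *
s=sense(); st(s)
plan(b2w(B,[50,0,125]),bedR(B),s=s,step=36)
E
```

```text
t 8.53 bed [-32.6 -84.8 201.6] Fbed [-0.5 -0.8 -0.5] w 0.121 ang [1.1 9.2 1.1]
t 8.53 rows needed 4 dist mm 141.0 ang [1.1 9.2 1.1] F [ 0.6 -0.5 -0.7] w 0.121 j [-0.19 -0.19  1.98  0.36  1.24  0.18]
[{"dx": 2.38, "dy": -2.11, "dz": 1.52, "rx": 0.3, "ry": 2.3, "rz": 0.3, "claw": 0.05}, {"dx": 2.31, "dy": -2.11, "dz": 1.62, "rx": 0.3, "ry": 2.3, "rz": 0.3, "claw": 0.05}, {"dx": 2.23, "dy": -2.12, "dz": 1.72, "rx": 0.3, "ry": 2.3, "rz": 0.3, "claw": 0.05}, {"dx": 2.15, "dy": -2.12, "dz": 1.82, "rx": 0.3, "ry": 2.3, "rz": 0.3, "claw": 0.05}]
```

Call:
{"method": "servo_tool", "body": {
  "motion": [
    {"dx":2.3,"dy":-2.1,"dz":1.4,"rx":0.3,"ry":2.3,"rz":0.3,"claw":0.05},
    {"dx":2.3,"dy":-2.1,"dz":1.5,"rx":0.3,"ry":2.3,"rz":0.3,"claw":0.05},
    {"dx":2.1,"dy":-2.0,"dz":1.5,"rx":0.3,"ry":2.3,"rz":0.3,"claw":0.05},
    {"dx":1.4,"dy":-1.4,"dz":1.2,"rx":0.2,"ry":2.0,"rz":0.2,"claw":0.05},
    {"dx":0,"dy":0,"dz":0,"rx":0,"ry":0,"rz":0,"claw":0.05}
  ]
}}

```text
time: 8.95
tcp_pos: [0.4685, 0.2597, 0.2124]
tool_rot: [[0.402, 0.886, 0.232], [0.765, -0.464, 0.447], [0.503, -0.002, -0.864]]
force: [-0.6, -0.8, -2.2]
width: 0.12
```

```bash
python3 - <<'E'
from h import *
s=look('w12'); st(s)
plan(b2w(B,[50,0,112]),bedR(B),s=s,step=36)
pose=(s['tcp_pos'],s['tool_rot'])
print(proj('wrist',b2w(B,[50,0,44]),pose))
E
```

```text
t 8.95 bed [ 4.540e+01 -1.000e-01  1.324e+02] Fbed [-2.   0.2 -1.4] w 0.12 ang [-0.2 -0.2  0.1]
t 8.95 rows needed 1 dist mm 20.9 ang [-0.2 -0.2  0.1] F [-0.6 -0.8 -2.2] w 0.12 j [ 0.01 -0.22  2.09  0.53  1.07  0.28]
[{"dx": 0.45, "dy": -0.0, "dz": 2.04, "rx": -0.2, "ry": -0.2, "rz": 0.1, "claw": 0.05}]
[321.09296613 197.77929464]
```

View pics/w12.png

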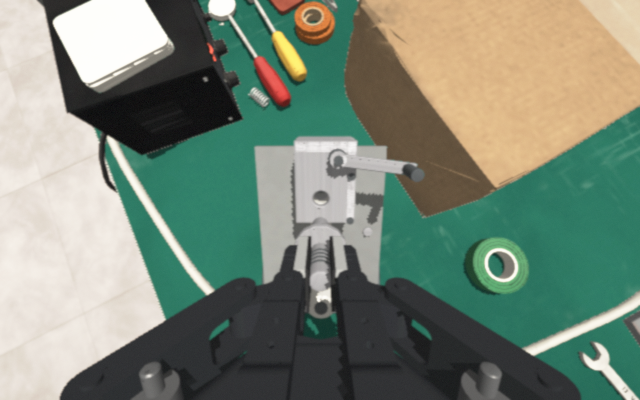

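```bash
python3 - <<'E'
from h import *
t=np.load('pics/w12.npz'); pose=(t['p'],t['R'])
save('w12a',cv2.resize(t['im'][180:320,260:380],None,fx=4.2,fy=4.2,interpolation=cv2.INTER_CUBIC))
for z in (.053,.046,.0112,.0062,-.026): 
    q=proj('wrist',t['p']+t['R']@[0,0,z],pose); print(z,q,(q-[260,180])*4.2)
print((np.array([proj('wrist',b2w(B,[50,0,44]),pose)])-[260,180])*4.2)
E
```

```text
0.053 [321.05086308 217.50873445] [256.41362494 157.53668469]
0.046 [321.08709793 221.09129401] [256.5658113  172.58343485]
0.0112 [321.31008935 243.13857892] [257.50237525 265.18203145]
0.0062 [321.34959783 247.04480482] [257.66831089 281.58818026]
-0.026 [321.67236433 278.95690717] [259.02393018 415.61901009]
[[256.59045775  74.67303747]]
```

View pics/w12a.png

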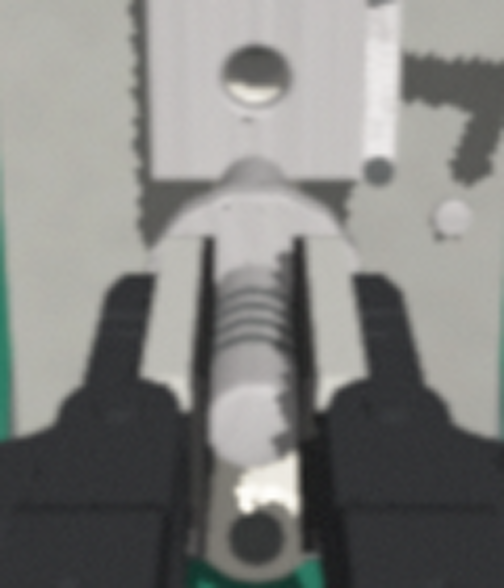

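```bash
python3 - <<'E'
from h import *
np.set_printoptions(precision=1,suppress=True,linewidth=160)
t=np.load('pics/w12.npz'); d=t['d']; c=calibration('wrist');K=c['camera_matrix'];X=np.array(c['hand_eye'])
v,u=np.mgrid[0:400,0:640]
P=np.stack([(u-K[0,2])/K[0,0]*d,(v-K[1,2])/K[1,1]*d,d],-1)@X[:3,:3].T+X[:3,3]
P*=1000
# along column 319..321, rows 210..300
for r in range(212,300,4): print(r, P[r,319], P[r,312],P[r,327])
E
```

```text
212 [-9.6 -1.7 90.4] [-9.5 -7.9 90.1] [-9.4  5.4 89.8]
216 [-13.3  -1.7  90. ] [-13.1  -7.9  89.5] [-13.2   5.4  89.9]
220 [ 2.7 -1.5 41.4] [-17.4  -7.9  90.7] [-17.1   5.5  89.9]
224 [12.3 -1.4 11.6] [-0.8 -6.5 42.5] [11.6  3.4 13.4]
228 [10.9 -1.4  8.9] [11.4 -5.4  7.8] [11.3  3.3  8.2]
232 [ 8.6 -1.4  8.4] [ 8.4 -5.5  8.9] [8.8 3.3 7.9]
236 [ 6.5 -1.4  7.4] [ 6.  -5.5  8.5] [6.4 3.3 7.6]
240 [ 4.  -1.4  7.4] [ 3.8 -5.5  7.7] [3.2 3.4 8.9]
244 [ 2.6 -1.4  5. ] [ 1.  -5.5  8. ] [1.2 3.3 7.6]
248 [ 2.2 -1.4  0.9] [ 0.6 -5.4  4. ] [1.  3.2 3.1]
252 [ 3.2 -1.3 -5.6] [ 1.4 -5.2 -2.4] [ 1.8  3.1 -3.1]
256 [ 2.6 -1.3 -8.9] [ 1.5 -5.1 -7. ] [ 1.1  3.  -6.3]
260 [  2.8  -1.3 -13.4] [  1.3  -5.  -10.8] [  1.    2.9 -10.2]
264 [  3.   -1.3 -17.6] [  1.4  -4.9 -14.8] [  0.9   2.8 -14.1]
268 [  3.   -1.3 -21.2] [  1.6  -4.8 -19. ] [  1.5   2.7 -18.8]
272 [  2.   -1.3 -23.2] [  1.6  -4.7 -22.5] [  1.7   2.6 -22.7]
276 [  0.3  -1.3 -24. ] [  0.1  -4.7 -23.6] [ -0.3   2.6 -23. ]
280 [ -2.3  -1.3 -23.5] [ -2.2  -4.7 -23.6] [ -1.7   2.6 -24.4]
284 [ -4.5  -1.3 -23.5] [ -3.6  -4.7 -24.8] [ -3.9   2.6 -24.4]
288 [ -6.9  -1.3 -23.3] [ -6.6  -4.7 -23.8] [ -6.5   2.6 -23.9]
292 [-99.7  -1.8  99.6] [-99.3  -8.9  99. ] [-100.1    6.4  100.1]
296 [-103.3   -1.8   98. ] [-104.8   -8.9   99.9] [-103.3    6.3   97.9]
```

```bash
cat >> h.py <<'E'
def tpts(n):
    t=np.load('pics/%s.npz'%n); d=t['d']; c=calibration('wrist');K=c['camera_matrix'];X=np.array(c['hand_eye'])
    v,u=np.mgrid[0:400,0:640]
    P=np.stack([(u-K[0,2])/K[0,0]*d,(v-K[1,2])/K[1,1]*d,d],-1)@X[:3,:3].T+X[:3,3]
    P=P*1000; P[d<=0]=np.nan; return P,t
E
python3 - <<'E'
from h import *
np.set_printoptions(precision=1,suppress=True,linewidth=160)
for n in ('w12','w11'):
    P,t=tpts(n)
    Q=P.reshape(-1,3); m=(abs(Q[:,1])<9)&(abs(Q[:,0])<14)
    a=Q[m&(Q[:,2]<-21.5)&(Q[:,2]>-27)]; print(n,'stemtop',len(a),a.min(0),a.max(0),a.mean(0))
    # stem sides rows: front surface x at z -15..0 by y
    m2=(abs(Q[:,1])<14)&(abs(Q[:,0])<14)
    f=Q[m2&(Q[:,2]>-19)&(Q[:,2]<-2)]
    for y in (-5,-4,-3,-2,-1,0,1,2,3,4,5): 
        g=f[(abs(f[:,1]-y)<.5)]; print(y,len(g),np.nanmedian(g[:,0]) if len(g) else None, end=' | ')
    print()
    # flange: cols
    fl=Q[(abs(Q[:,1])<20)&(Q[:,2]>5)&(Q[:,2]<11)&(Q[:,0]>4)&(Q[:,0]<20)]
    e=[]
    for y in range(-12,13,2):
        g=fl[abs(fl[:,1]-y)<1]; 
        if len(g): e.append((y,g[:,0].max()))
    e=np.array(e); print(e.T)
    A=np.c_[2*e,np.ones(len(e))]; sol=np.linalg.lstsq(A,(e**2).sum(1),rcond=None)[0]; print('circ',sol[:2],np.sqrt(sol[2]+sol[0]**2+sol[1]**2))
E
```

```text
w12 stemtop 557 [-11.1  -8.9 -27. ] [ 11.6   8.7 -21.5] [  0.1  -0.8 -23.8]
-5 30 1.3582240073150982 | -4 29 1.9413584464148954 | -3 29 2.49231101387877 | -2 33 2.7024873405882275 | -1 32 2.686060132355464 | 0 35 2.6415733484829866 | 1 33 2.4510029866060545 | 2 30 1.9174719224366241 | 3 30 1.2318676959271746 | 4 50 4.328183132934371 | 5 29 10.777681848977247 | 
[[-12.  -10.   -8.   -6.   -4.   -2.    0.    2.    4.    6.    8.   10.   12. ]
 [  9.3  10.   11.6  11.9  12.8  12.6  12.6  12.7  12.1  11.3  10.5   9.7   6.5]]
circ [-1.  -4.5] 17.33844321631693
w11 stemtop 548 [-11.   -8.9 -26.9] [ 11.6   9.  -21.5] [  0.1  -0.6 -23.8]
-5 31 1.390027068163366 | -4 30 2.0215130448036147 | -3 30 2.509597761438033 | -2 32 2.707648593625975 | -1 35 2.8068656747677196 | 0 33 2.7529806819106275 | 1 35 2.5612782740099678 | 2 32 2.0072908305040285 | 3 30 1.2574137950995683 | 4 52 5.226143553128463 | 5 28 10.9136557454637 | 
[[-12.  -10.   -8.   -6.   -4.   -2.    0.    2.    4.    6.    8.   10.   12. ]
 [  9.4  10.7  11.4  11.8  13.2  13.   12.9  12.7  12.1  11.5  10.    9.1   6.2]]
circ [-1.3 -3.7] 16.714521964597974
```

```bash
python3 - <<'E'
from h import *
np.set_printoptions(precision=1,suppress=True,linewidth=160)
for n in ('w12','w6'):
    P,t=tpts(n); W=(P.reshape(-1,3)/1000)@t['R'].T+t['p']; b=((W-B[1])@B[0])*1000; b=b.reshape(400,640,3)
    m=(b[...,2]>36)&(b[...,2]<50)&(b[...,0]>30)&(b[...,0]<98)&(b[...,1]>-26)&(b[...,1]<20)
    g=b[m]; print(n,len(g),np.median(g[:,2])); A=np.c_[g[:,:2],np.ones(len(g))]; print(np.linalg.lstsq(A,g[:,2],rcond=None)[0])
    # bed plate
    m=(abs(b[...,2])<8)&(b[...,0]>-60)&(b[...,0]<20)&(b[...,1]>-60)&(b[...,1]<-25); g=b[m]
    if len(g): print('plate',len(g),np.median(g[:,2]))
    # hole: pixels seen deeper than 38 within fork area
    m=(b[...,2]<39)&(b[...,2]>-40)
    im=np.zeros((400,640),np.uint8); im[m]=255
    c0=proj('wrist',b2w(B,[50,0,44]),(t['p'],t['R'])); cc=np.round(c0).astype(int)
    k,lab,stt,cen=cv2.connectedComponentsWithStats(im[cc[1]-10:cc[1]+11,cc[0]-10:cc[0]+11])
    print(c0,[(s[4],c+cc-10) for s,c in zip(stt[1:],cen[1:])])
    gray=cv2.cvtColor(t['im'],cv2.COLOR_RGB2GRAY)
E
```

```text
w12 3629 42.32819955188828
[ 0. -0. 42.]
plate 1481 -1.6937772942254432
[321.1 197.8] [(np.int32(167), array([319.8, 197.9]))]
w6 4427 42.30591693654454
[ 0.  -0.  42.1]
plate 2332 -1.681611728756564
[312.2 145.6] [(np.int32(88), array([310. , 150.4]))]
```

Call:
{"method": "servo_tool", "body": {
  "motion": [
    {"dx":0.35,"dy":0.05,"dz":1.4,"rx":-0.1,"ry":-0.1,"rz":0,"claw":0.05},
    {"dx":0.35,"dy":0.05,"dz":1.2,"rx":-0.1,"ry":-0.1,"rz":0,"claw":0.05},
    {"dx":0,"dy":0,"dz":0,"rx":0,"ry":0,"rz":0,"claw":0.05},
    {"dx":0,"dy":0,"dz":0,"rx":0,"ry":0,"rz":0,"claw":0.05}
  ]
}}

```text
time: 9.33
tcp_pos: [0.4812, 0.2727, 0.1944]
tool_rot: [[0.402, 0.884, 0.238], [0.769, -0.467, 0.436], [0.497, 0.008, -0.868]]
force: [1.0, -0.2, -1.8]
width: 0.119
```

```bash
python3 - <<'E'
from h import *
s=look('w13',(260,140,380,280),4.2); st(s)
plan(b2w(B,[52.7,-1.05,99]),bedR(B),s=s,step=36)
pose=(s['tcp_pos'],s['tool_rot'])
for p in ([50,0,44],): print((proj('wrist',b2w(B,p),pose)-[260,140])*4.2)
E
```

```text
t 9.33 bed [ 51.5  -5.3 108.1] Fbed [-0.6 -0.9 -1.7] w 0.119 ang [0.4 0.2 0.2]
t 9.33 rows needed 1 dist mm 10.1 ang [0.4 0.2 0.2] F [ 1.  -0.2 -1.8] w 0.119 j [ 0.05 -0.15  2.07  0.53  1.01  0.29]
[{"dx": 0.13, "dy": -0.43, "dz": 0.91, "rx": 0.4, "ry": 0.2, "rz": 0.2, "claw": 0.05}]
[225.58016149 309.77269382]
```

View pics/w13.png

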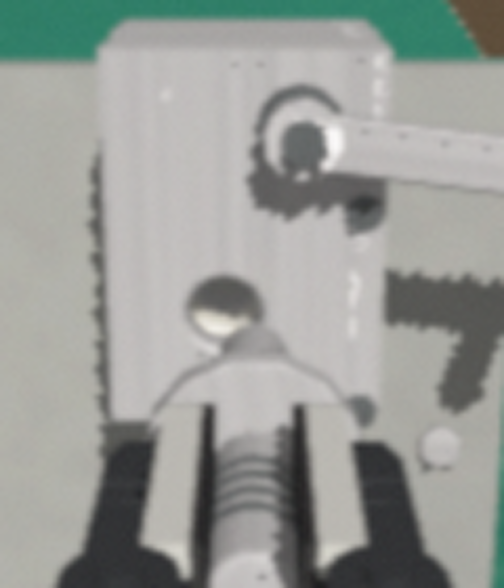

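Call:
{"method": "servo_tool", "body": {
  "motion": [
    {"dx":0.1,"dy":-0.4,"dz":0.4,"rx":0.3,"ry":0.2,"rz":0.2,"claw":0.05},
    {"dx":0,"dy":0,"dz":0,"rx":0,"ry":0,"rz":0,"claw":0.05},
    {"dx":0,"dy":0,"dz":0,"rx":0,"ry":0,"rz":0,"claw":0.05}
  ]
}}

```text
time: 9.63
tcp_pos: [0.4802, 0.2755, 0.1928]
tool_rot: [[0.405, 0.883, 0.237], [0.765, -0.469, 0.441], [0.501, 0.003, -0.866]]
force: [0.2, 0.5, -0.8]
width: 0.117
```

```bash
python3 - <<'E'
from h import *
s=look('w14',(260,140,380,280),4.2); st(s)
plan(b2w(B,[52.7,-1.05,99]),bedR(B),s=s,step=36)
pose=(s['tcp_pos'],s['tool_rot'])
for p in ([50,0,44],): print((proj('wrist',b2w(B,p),pose)-[260,140])*4.2)
E
```

```text
t 9.63 bed [ 52.4  -3.1 105.8] Fbed [ 0.   0.1 -1. ] w 0.117 ang [ 0.3 -0.1 -0.1]
t 9.63 rows needed 1 dist mm 7.1 ang [ 0.3 -0.1 -0.1] F [ 0.2  0.5 -0.8] w 0.117 j [ 0.05 -0.15  2.07  0.53  1.    0.3 ]
[{"dx": 0.03, "dy": -0.21, "dz": 0.68, "rx": 0.3, "ry": -0.1, "rz": -0.1, "claw": 0.05}]
[238.02954275 320.61010085]
```

View pics/w14.png

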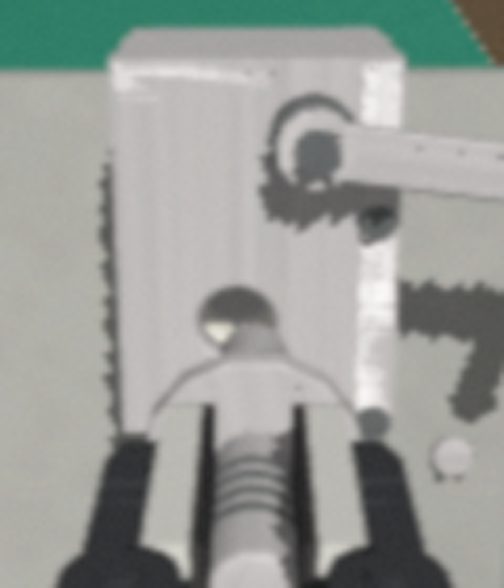

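Call:
{"method": "servo_tool", "body": {
  "motion": [
    {"dx":0,"dy":-0.25,"dz":0.2,"rx":0.3,"ry":0,"rz":0,"claw":0.05},
    {"dx":0,"dy":0,"dz":0,"rx":0,"ry":0,"rz":0,"claw":0.05}
  ]
}}

```text
time: 9.85
tcp_pos: [0.4785, 0.2773, 0.1914]
tool_rot: [[0.405, 0.884, 0.233], [0.765, -0.467, 0.443], [0.501, -0.001, -0.865]]
force: [-0.6, 0.2, -0.7]
width: 0.117
```

```bash
python3 - <<'E'
from h import *
s=look('w15',(260,140,380,280),4.2); st(s)
pose=(s['tcp_pos'],s['tool_rot'])
P,t=tpts('w15'); Q=P.reshape(-1,3)
f=Q[(abs(Q[:,1])<8)&(abs(Q[:,0])<8)&(Q[:,2]>-19)&(Q[:,2]<-2)]
print([round(float(np.nanmedian(f[abs(f[:,1]-y)<.5][:,0])),1) for y in (-4,-3,-2,-1,0,1,2)])
for p in ([50,0,44],): print((proj('wrist',b2w(B,p),pose)-[260,140])*4.2)
E
```

```text
t 9.85 bed [ 52.5  -0.8 104.1] Fbed [-0.5  0.6 -0.5] w 0.117 ang [-0.  -0.1 -0.1]
[1.9, 2.5, 2.7, 2.8, 2.7, 2.6, 2.1]
[252.33757605 324.0571537 ]
```

View pics/w15.png

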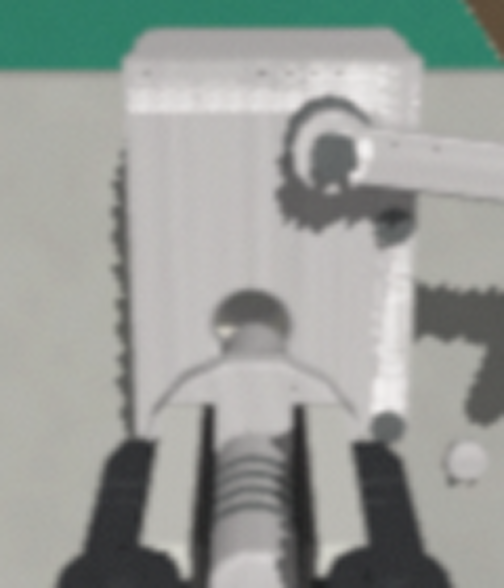

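Call:
{"method": "servo_tool", "body": {
  "motion": [
    {"dx":0,"dy":0,"dz":0.4,"rx":0,"ry":0,"rz":0,"claw":0.05},
    {"dx":0,"dy":0,"dz":0.4,"rx":0,"ry":0,"rz":0,"claw":0.05},
    {"dx":0,"dy":0,"dz":0,"rx":0,"ry":0,"rz":0,"claw":0.05}
  ]
}}

```text
time: 10.15
tcp_pos: [0.481, 0.2811, 0.1844]
tool_rot: [[0.404, 0.884, 0.235], [0.765, -0.468, 0.443], [0.502, 0.0, -0.865]]
force: [-0.8, 0.2, -1.5]
width: 0.12
```

```bash
python3 - <<'E'
from h import *
s=look('w16',(260,140,380,280),4.2); st(s)
E
```

```text
t 10.15 bed [52.9 -1.2 95.8] Fbed [-1.   0.8 -1.2] w 0.12 ang [ 0.1 -0.1 -0.1]
```

View pics/w16.png

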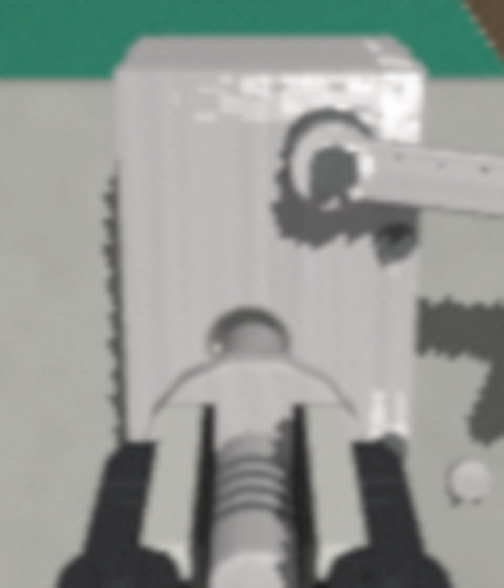

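Call:
{"method": "servo_tool", "body": {
  "motion": [
    {"dx":0,"dy":-0.04,"dz":0.4,"rx":0,"ry":0,"rz":0,"claw":0.05},
    {"dx":0,"dy":0,"dz":0.4,"rx":0,"ry":0,"rz":0,"claw":0.05},
    {"dx":0,"dy":0,"dz":0,"rx":0,"ry":0,"rz":0,"claw":0.05}
  ]
}}

```text
time: 10.45
tcp_pos: [0.4823, 0.2852, 0.1767]
tool_rot: [[0.404, 0.884, 0.234], [0.765, -0.467, 0.443], [0.501, -0.0, -0.865]]
force: [0.2, -0.4, -1.3]
width: 0.12
```

```bash
python3 - <<'E'
from h import *
st()
E
```

```text
t 10.45 bed [52.7 -0.5 87. ] Fbed [-0.9 -0.4 -1. ] w 0.12 ang [ 0.  -0.1 -0.1]
```

Call:
{"method": "servo_tool", "body": {
  "motion": [
    {"dx":0,"dy":0.03,"dz":0.4,"rx":0,"ry":0,"rz":0,"claw":0.05},
    {"dx":0,"dy":0,"dz":0.4,"rx":0,"ry":0,"rz":0,"claw":0.05},
    {"dx":0,"dy":0,"dz":0.3,"rx":0,"ry":0,"rz":0,"claw":0.05},
    {"dx":0,"dy":0,"dz":0,"rx":0,"ry":0,"rz":0,"claw":0.05}
  ]
}}

```text
time: 10.78
tcp_pos: [0.4852, 0.2905, 0.1657]
tool_rot: [[0.405, 0.884, 0.233], [0.765, -0.467, 0.443], [0.501, -0.001, -0.866]]
force: [0.5, -0.4, -1.6]
width: 0.119
```

```bash
python3 - <<'E'
from h import *
st(); s=look('w17',(260,140,380,280),4.2)
E
```

```text
t 10.78 bed [52.4 -0.5 74.4] Fbed [-0.9 -0.6 -1.3] w 0.119 ang [-0.  -0.  -0.1]
```

View pics/w17.png

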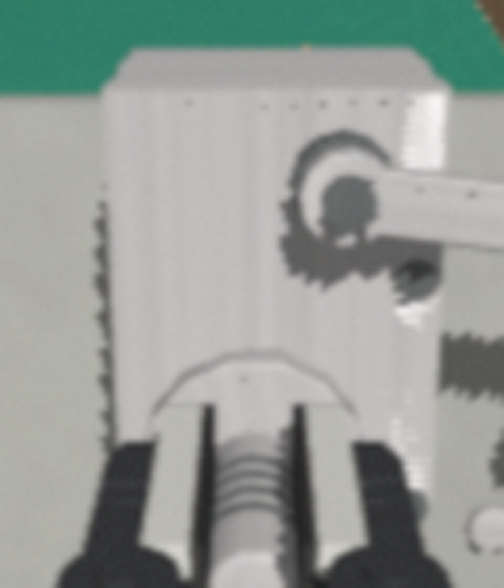

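Call:
{"method": "servo_tool", "body": {
  "motion": [
    {"dx":0,"dy":0,"dz":0.5,"rx":0,"ry":0,"rz":0,"claw":0.05},
    {"dx":0,"dy":0,"dz":0.5,"rx":0,"ry":0,"rz":0,"claw":0.05},
    {"dx":0,"dy":0,"dz":0.4,"rx":0,"ry":0,"rz":0,"claw":0.05},
    {"dx":0,"dy":0,"dz":0,"rx":0,"ry":0,"rz":0,"claw":0.05}
  ]
}}

```text
time: 11.17
tcp_pos: [0.4887, 0.2972, 0.1526]
tool_rot: [[0.405, 0.884, 0.233], [0.765, -0.467, 0.443], [0.5, -0.001, -0.866]]
force: [-0.1, -0.2, -1.2]
width: 0.118
```

```bash
python3 - <<'E'
from h import *
st()
E
```

```text
t 11.17 bed [52.4 -0.5 59.3] Fbed [-0.8 -0.  -1. ] w 0.118 ang [-0.  -0.  -0.1]
```

Call:
{"method": "servo_tool", "body": {
  "motion": [
    {"dx":0,"dy":0,"dz":0.3,"rx":0,"ry":0,"rz":0,"claw":0.05},
    {"dx":0,"dy":0,"dz":0.2,"rx":0,"ry":0,"rz":0,"claw":0.05},
    {"dx":0,"dy":0,"dz":0.1,"rx":0,"ry":0,"rz":0,"claw":0.05}
  ]
}}

```text
time: 11.42
tcp_pos: [0.49, 0.2991, 0.1493]
tool_rot: [[0.401, 0.887, 0.23], [0.769, -0.463, 0.442], [0.498, -0.0, -0.867]]
force: [-14.0, -13.8, 15.1]
width: 0.119
```

```bash
python3 - <<'E'
from h import *
st(); s=look('w18',(240,140,400,300),3.7)
E
```

```text
t 11.42 bed [52.7 -0.8 55.3] Fbed [-8.7  5.9 22.4] w 0.119 ang [-0.1  0.1  0.2]
```

View pics/w18.png

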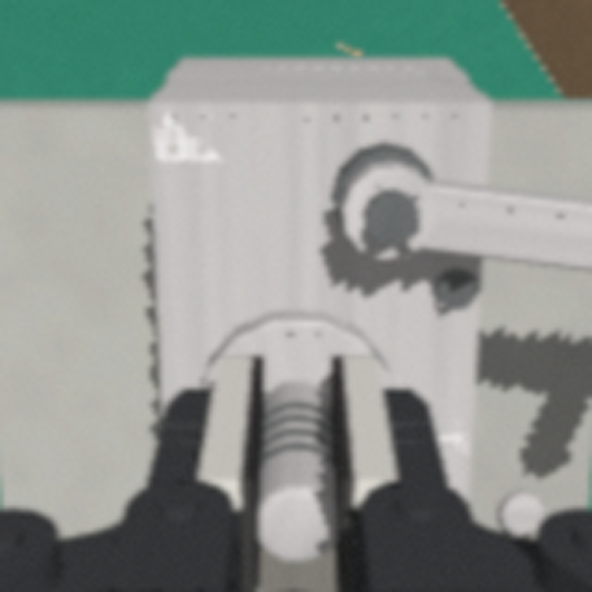

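```bash
python3 - <<'E'
from h import *
P,t=tpts('w18'); W=(P.reshape(-1,3)/1000)@t['R'].T+t['p']; b=((W-B[1])@B[0])*1000
m=(b[:,2]>36)&(b[:,2]<60)
fl=b[m&(b[:,0]>57)&(b[:,0]<63)&(abs(b[:,1])<6)]; fk=b[m&(b[:,0]>68)&(b[:,0]<78)&(b[:,1]>0)&(b[:,1]<18)]
print(np.median(fl,0),np.percentile(fl[:,2],[10,90]),np.median(fk,0),len(fl),len(fk))
E
```

```text
[6.02273212e+01 4.12098040e-02 4.72617003e+01] [46.48870653 47.97878367] [73.04364829  8.95621019 42.30940425] 193 489
```

Flange top measures 4.95 mm above the fork face against 5 mm nominal, so it is seated. Releasing.

Call:
{"method": "servo_tool", "body": {
  "motion": [
    {"dx":0,"dy":0,"dz":-0.05,"rx":0,"ry":0,"rz":0,"claw":0.35},
    {"dx":0,"dy":0,"dz":0,"rx":0,"ry":0,"rz":0,"claw":0.35},
    {"dx":0,"dy":0,"dz":0,"rx":0,"ry":0,"rz":0,"claw":0.35},
    {"dx":0,"dy":0,"dz":-1,"rx":0,"ry":0,"rz":0,"claw":0.35}
  ]
}}

```text
time: 11.8
tcp_pos: [0.4882, 0.2946, 0.1589]
tool_rot: [[0.401, 0.886, 0.231], [0.768, -0.463, 0.442], [0.499, 0.0, -0.867]]
force: [-1.7, 0.8, -0.1]
width: 0.353
```

```bash
python3 - <<'E'
from h import *
st(); s=look('w19',(240,140,400,300),3.7)
E
```

```text
t 11.8 bed [53.4 -1.3 66.1] Fbed [-0.1  1.9 -0. ] w 0.353 ang [-0.1  0.1  0.2]
```

View pics/w19.png

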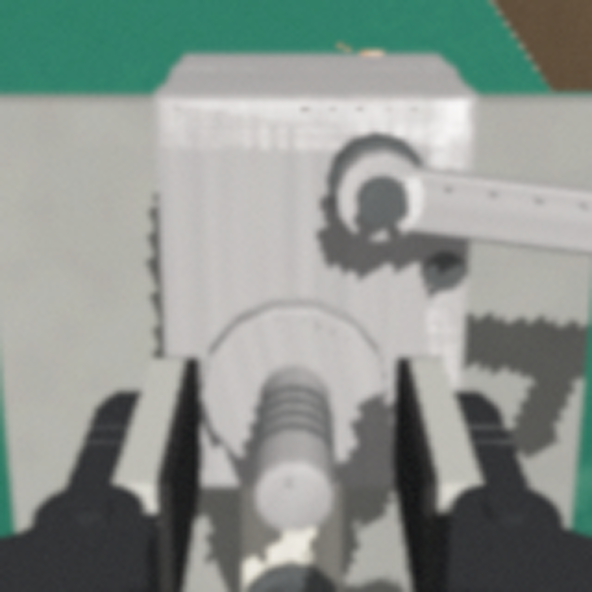

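```bash
sed -i 's/^CL=.*/CL=0.35/' h.py; python3 - <<'E'
from h import *
print(b2w(B,[89,-100,59]))
s=sense(); s2=dict(s); s2['tcp_pos']=b2w(B,[53.4,-1.3,120])
plan(b2w(B,[75,-69.5,115]),bedR(B),s=s2,step=30)
E
```

```text
[0.59155299 0.27898117 0.1705955 ]
t 11.85 rows needed 3 dist mm 71.7 ang [ 0.1 -0.1  0.3] F [ 1.1 -1.1  1.4] w 0.349 j [ 0.09 -0.06  2.05  0.55  0.92  0.28]
[{"dx": 0.71, "dy": 2.28, "dz": 0.17, "rx": 0.0, "ry": -0.0, "rz": 0.1, "claw": 0.35}, {"dx": 0.71, "dy": 2.28, "dz": 0.17, "rx": 0.0, "ry": -0.0, "rz": 0.1, "claw": 0.35}, {"dx": 0.72, "dy": 2.27, "dz": 0.17, "rx": 0.0, "ry": -0.0, "rz": 0.1, "claw": 0.35}]
```

Call:
{"method": "servo_tool", "body": {
  "motion": [
    {"dx":0,"dy":0,"dz":-2.5,"rx":0,"ry":0,"rz":0,"claw":0.35},
    {"dx":0,"dy":0,"dz":-2.5,"rx":0,"ry":0,"rz":0,"claw":0.35},
    {"dx":0,"dy":0,"dz":0,"rx":0,"ry":0,"rz":0,"claw":0.35}
  ]
}}

```text
time: 12.1
tcp_pos: [0.4771, 0.2713, 0.2073]
tool_rot: [[0.399, 0.886, 0.235], [0.768, -0.463, 0.443], [0.501, 0.003, -0.865]]
force: [0.2, 0.9, 1.3]
width: 0.348
```

Call:
{"method": "servo_tool", "body": {
  "motion": [
    {"dx":0.6,"dy":2.1,"dz":0,"rx":0,"ry":0,"rz":0,"claw":0.35},
    {"dx":0.6,"dy":2.1,"dz":0,"rx":0,"ry":0,"rz":0,"claw":0.35},
    {"dx":0.6,"dy":1.8,"dz":0,"rx":0,"ry":0,"rz":0.2,"claw":0.35},
    {"dx":0,"dy":0,"dz":0,"rx":0,"ry":0,"rz":0,"claw":0.35}
  ]
}}

```text
time: 12.43
tcp_pos: [0.5399, 0.2567, 0.2189]
tool_rot: [[0.4, 0.884, 0.24], [0.766, -0.467, 0.443], [0.504, 0.006, -0.864]]
force: [0.7, -0.0, 0.8]
width: 0.349
```

```bash
python3 - <<'E'
from h import *
s=look('w20',(160,60,400,300),2.5); st(s)
pose=(s['tcp_pos'],s['tool_rot'])
for p in ([77.9,-68.4,80],[77.9,-68.4,58],[50,0,81]): print((proj('wrist',b2w(B,p),pose)-[160,60])*2.5)
E
```

```text
t 12.43 bed [ 75.3 -64.7 122.7] Fbed [ 0.6 -0.6  0.5] w 0.349 ang [ 0.3 -0.2  0.2]
[415.06834823 399.07763135]
[413.21665393 372.9055113 ]
[181.47320617 488.57020874]
```

View pics/w20.png

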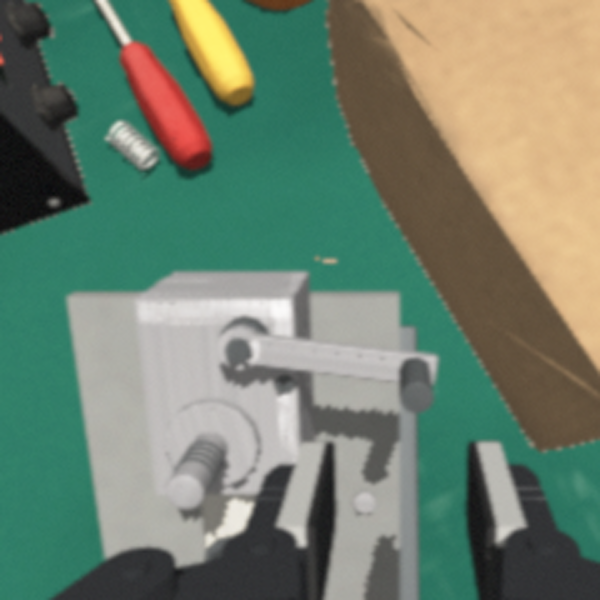

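Call:
{"method": "servo_tool", "body": {
  "motion": [
    {"dx":0.05,"dy":0.25,"dz":1.6,"rx":0.2,"ry":-0.2,"rz":0.1,"claw":0.35},
    {"dx":0,"dy":0.2,"dz":1.6,"rx":0,"ry":0,"rz":0,"claw":0.35},
    {"dx":0,"dy":0,"dz":0,"rx":0,"ry":0,"rz":0,"claw":0.35},
    {"dx":0,"dy":0,"dz":0,"rx":0,"ry":0,"rz":0,"claw":0.35}
  ]
}}

```text
time: 12.82
tcp_pos: [0.5475, 0.2709, 0.1886]
tool_rot: [[0.403, 0.886, 0.23], [0.767, -0.464, 0.443], [0.499, -0.002, -0.867]]
force: [0.1, -0.0, 0.5]
width: 0.351
```

```bash
python3 - <<'E'
from h import *
s=look('w21',(220,100,420,300),3); st(s)
E
```

```text
t 12.82 bed [ 74.1 -64.8  88.5] Fbed [ 0.3 -0.1  0.4] w 0.351 ang [-0.2  0.1  0.1]
```

View pics/w21.png

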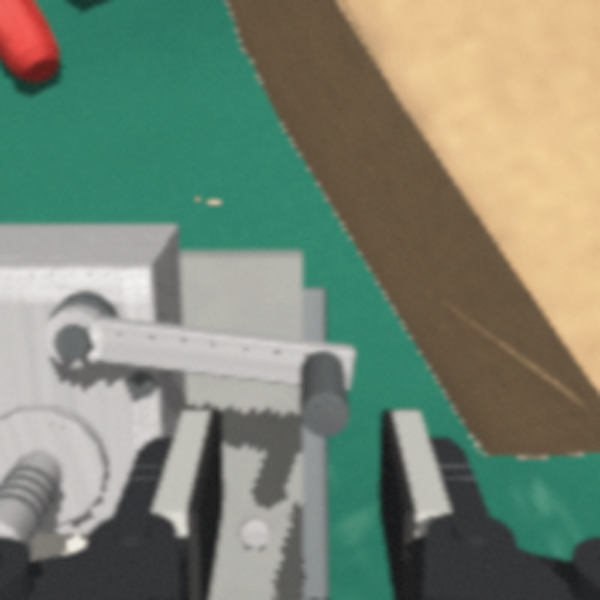

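Call:
{"method": "servo_tool", "body": {
  "motion": [
    {"dx":0.25,"dy":0.5,"dz":0,"rx":0,"ry":0,"rz":0,"claw":0.35},
    {"dx":0,"dy":0,"dz":0,"rx":0,"ry":0,"rz":0,"claw":0.35}
  ]
}}

```text
time: 13.03
tcp_pos: [0.5521, 0.2706, 0.1905]
tool_rot: [[0.403, 0.886, 0.229], [0.768, -0.463, 0.443], [0.499, -0.002, -0.867]]
force: [-0.1, 0.7, -0.1]
width: 0.348
```

```bash
python3 - <<'E'
from h import *
st()
E
```

```text
t 13.03 bed [ 76.6 -69.   89.2] Fbed [ 0.4  0.4 -0.4] w 0.348 ang [-0.2  0.1  0.1]
```

Call:
{"method": "servo_tool", "body": {
  "motion": [
    {"dx":0,"dy":0.05,"dz":1.0,"rx":0,"ry":0,"rz":0,"claw":0.35},
    {"dx":0,"dy":0,"dz":1.0,"rx":0,"ry":0,"rz":0,"claw":0.35},
    {"dx":0,"dy":0,"dz":0.6,"rx":0,"ry":0,"rz":0,"claw":0.35},
    {"dx":0,"dy":0,"dz":0,"rx":0,"ry":0,"rz":0,"claw":0.35}
  ]
}}

```text
time: 13.37
tcp_pos: [0.56, 0.2825, 0.1679]
tool_rot: [[0.402, 0.886, 0.233], [0.767, -0.464, 0.443], [0.5, 0.001, -0.866]]
force: [-0.0, 0.6, -0.4]
width: 0.355
```

```bash
python3 - <<'E'
from h import *
s=look('w22',(220,100,420,300),3); st(s)
E
```

```text
t 13.37 bed [ 77.7 -70.5  62.4] Fbed [ 0.3  0.3 -0.6] w 0.355 ang [-0.  -0.   0.1]
```

View pics/w22.png

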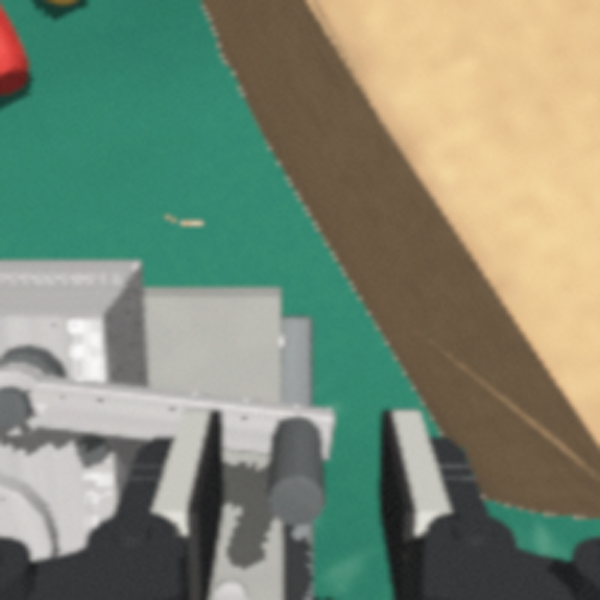

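Call:
{"method": "servo_tool", "body": {
  "motion": [
    {"dx":-0.25,"dy":-0.05,"dz":0.25,"rx":0,"ry":0,"rz":0,"claw":0.2},
    {"dx":0,"dy":0,"dz":0,"rx":0,"ry":0,"rz":0,"claw":0.05},
    {"dx":0,"dy":0,"dz":0,"rx":0,"ry":0,"rz":0,"claw":0.05},
    {"dx":0,"dy":0,"dz":0,"rx":0,"ry":0,"rz":0,"claw":0.05}
  ],
  "squeeze": 20
}}

```text
time: 13.75
tcp_pos: [0.5588, 0.282, 0.164]
tool_rot: [[0.402, 0.886, 0.232], [0.767, -0.464, 0.443], [0.5, -0.0, -0.866]]
force: [0.3, 1.4, -0.2]
width: 0.104
```

```bash
python3 - <<'E'
from h import *
s=look('w23',(220,100,420,300),3); st(s)
E
```

```text
t 13.75 bed [ 74.8 -69.6  59.6] Fbed [ 1.1  0.4 -0.9] w 0.104 ang [-0.1  0.   0.1]
```

View pics/w23.png

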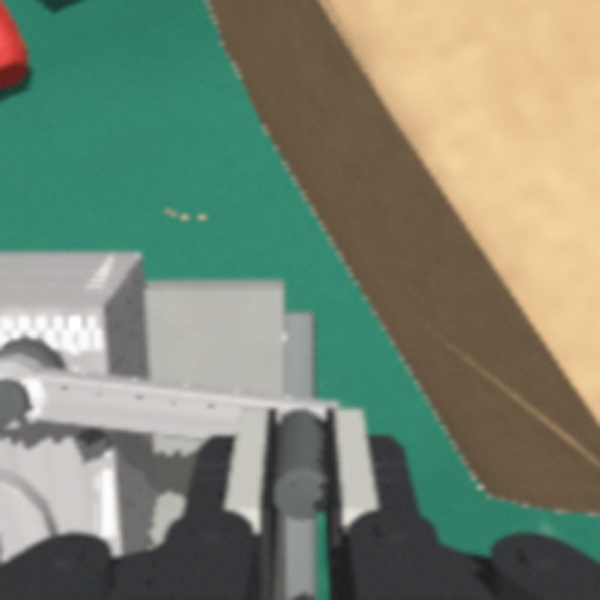

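Call:
{"method": "servo_tool", "body": {
  "motion": [
    {"dx":-0.55,"dy":-0.1,"dz":0,"rx":0,"ry":0,"rz":0,"claw":0.05},
    {"dx":-0.55,"dy":-0.2,"dz":0,"rx":0,"ry":0,"rz":0,"claw":0.05},
    {"dx":-0.55,"dy":-0.25,"dz":0,"rx":0,"ry":0,"rz":0,"claw":0.05},
    {"dx":-0.5,"dy":-0.3,"dz":0,"rx":0,"ry":0,"rz":0,"claw":0.05},
    {"dx":0,"dy":0,"dz":0,"rx":0,"ry":0,"rz":0,"claw":0.05}
  ]
}}

```text
time: 14.22
tcp_pos: [0.5441, 0.2682, 0.153]
tool_rot: [[0.402, 0.884, 0.239], [0.765, -0.468, 0.442], [0.502, 0.005, -0.865]]
force: [0.4, 1.4, -2.6]
width: 0.105
```

```bash
python3 - <<'E'
from h import *
s=look('w24',(220,100,420,300),3); st(s)
E
```

```text
t 14.22 bed [ 52.8 -63.   59.6] Fbed [-0.   0.3 -3. ] w 0.105 ang [ 0.3 -0.2  0.1]
```

View pics/w24.png

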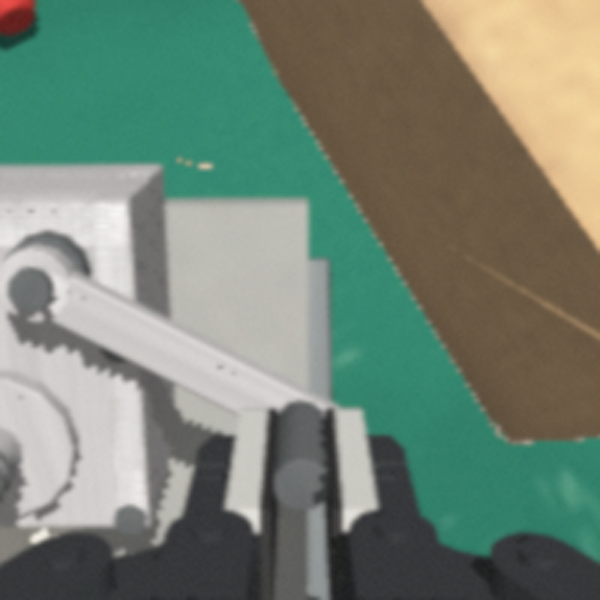

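Call:
{"method": "servo_tool", "body": {
  "motion": [
    {"dx":-0.45,"dy":-0.35,"dz":0,"rx":0,"ry":0,"rz":0,"claw":0.05},
    {"dx":-0.45,"dy":-0.4,"dz":0,"rx":0,"ry":0,"rz":0,"claw":0.05},
    {"dx":-0.4,"dy":-0.45,"dz":0,"rx":0,"ry":0,"rz":0,"claw":0.05},
    {"dx":-0.35,"dy":-0.5,"dz":0,"rx":0,"ry":0,"rz":0,"claw":0.05},
    {"dx":0,"dy":0,"dz":0,"rx":0,"ry":0,"rz":0,"claw":0.05}
  ]
}}

```text
time: 14.68
tcp_pos: [0.5249, 0.2607, 0.1441]
tool_rot: [[0.403, 0.881, 0.246], [0.765, -0.472, 0.437], [0.502, 0.012, -0.865]]
force: [0.8, 2.6, -3.6]
width: 0.105
```

```bash
python3 - <<'E'
from h import *
s=look('w25',(180,60,420,300),2.5); st(s)
E
```

```text
t 14.68 bed [ 34.8 -49.6  59.7] Fbed [ 0.5  0.5 -4.4] w 0.105 ang [ 0.8 -0.1  0. ]
```

View pics/w25.png

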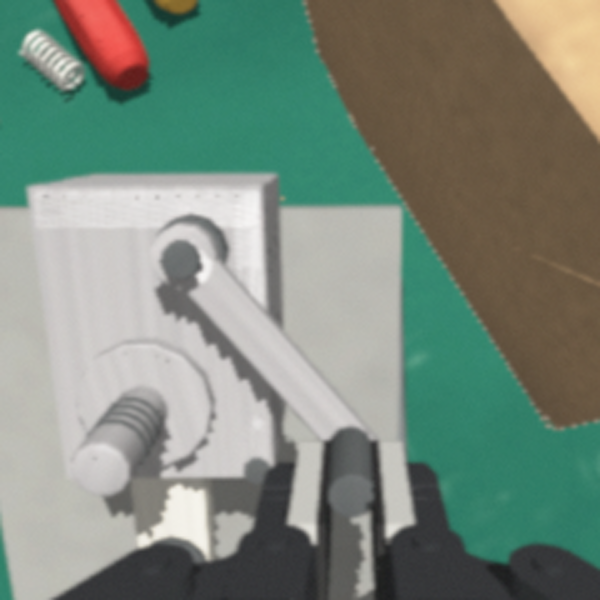

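Call:
{"method": "servo_tool", "body": {
  "motion": [
    {"dx":-0.2,"dy":-0.5,"dz":0,"rx":0.4,"ry":0,"rz":0,"claw":0.05},
    {"dx":-0.2,"dy":-0.5,"dz":0,"rx":0.4,"ry":0,"rz":0,"claw":0.05},
    {"dx":-0.1,"dy":-0.5,"dz":0,"rx":0.2,"ry":0,"rz":0,"claw":0.05},
    {"dx":0,"dy":0,"dz":0,"rx":0,"ry":0,"rz":0,"claw":0.05}
  ]
}}

```text
time: 15.07
tcp_pos: [0.5125, 0.2595, 0.1402]
tool_rot: [[0.404, 0.884, 0.237], [0.768, -0.468, 0.436], [0.497, 0.006, -0.868]]
force: [0.9, 5.5, -4.4]
width: 0.102
```

```bash
python3 - <<'E'
from h import *
s=look('w26',(180,60,420,300),2.5); st(s)
E
```

```text
t 15.07 bed [ 27.  -39.2  59.7] Fbed [ 2.4  1.8 -6.4] w 0.102 ang [0.3 0.2 0.1]
```

View pics/w26.png

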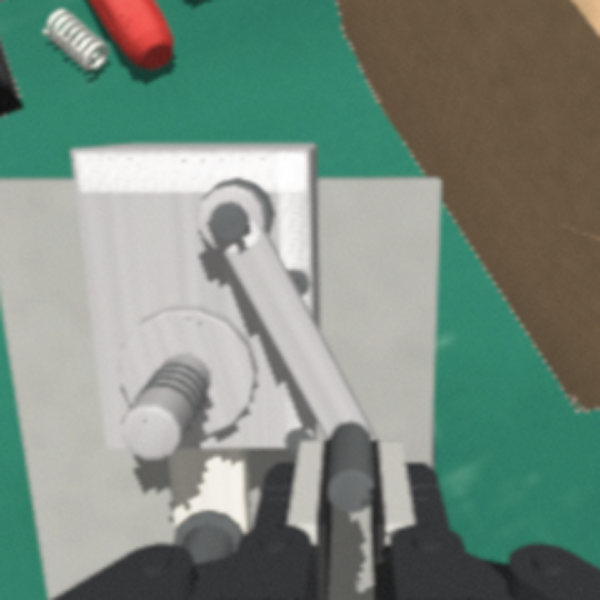

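Call:
{"method": "servo_tool", "body": {
  "motion": [
    {"dx":0,"dy":-0.5,"dz":0,"rx":0.4,"ry":0,"rz":0,"claw":0.05},
    {"dx":0,"dy":-0.5,"dz":0,"rx":0.3,"ry":0,"rz":0,"claw":0.05},
    {"dx":0,"dy":-0.5,"dz":0,"rx":0.2,"ry":0,"rz":0,"claw":0.05},
    {"dx":0,"dy":0,"dz":0,"rx":0,"ry":0,"rz":0,"claw":0.05}
  ]
}}

```text
time: 15.45
tcp_pos: [0.5003, 0.2628, 0.1387]
tool_rot: [[0.404, 0.887, 0.224], [0.772, -0.462, 0.436], [0.49, -0.003, -0.872]]
force: [-0.6, 1.6, -2.7]
width: 0.109
```

```bash
python3 - <<'E'
from h import *
s=look('w27',(180,60,420,300),2.5); st(s)
E
```

```text
t 15.45 bed [ 23.8 -26.9  59.8] Fbed [-0.4  1.2 -2.9] w 0.109 ang [-0.3  0.6  0.2]
```

View pics/w27.png

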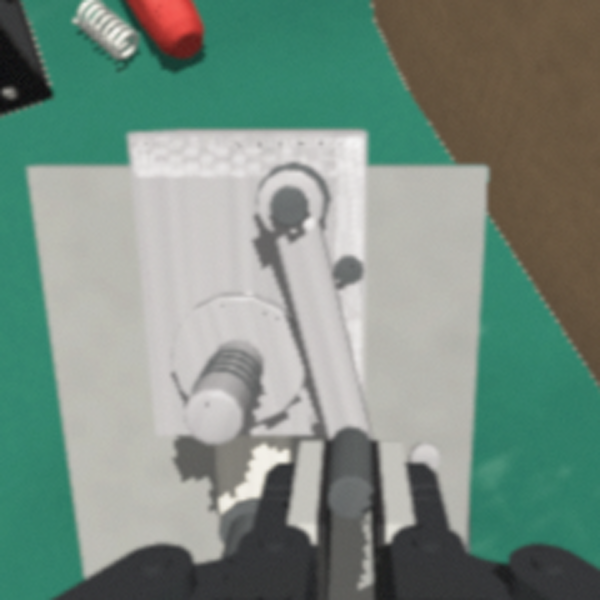

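Call:
{"method": "servo_tool", "body": {
  "motion": [
    {"dx":0.1,"dy":-0.5,"dz":0,"rx":0,"ry":0.3,"rz":0,"claw":0.05},
    {"dx":0.1,"dy":-0.4,"dz":0,"rx":0,"ry":0.3,"rz":0,"claw":0.05},
    {"dx":0,"dy":-0.3,"dz":0,"rx":0,"ry":0,"rz":0,"claw":0.05},
    {"dx":0,"dy":0,"dz":0,"rx":0,"ry":0,"rz":0,"claw":0.05}
  ]
}}

```text
time: 15.83
tcp_pos: [0.4906, 0.2675, 0.1384]
tool_rot: [[0.4, 0.887, 0.229], [0.771, -0.461, 0.439], [0.495, 0.001, -0.869]]
force: [-0.4, -1.0, -4.7]
width: 0.106
```

```bash
python3 - <<'E'
from h import *
s=look('w28',(180,60,420,300),2.5); st(s)
E
```

```text
t 15.83 bed [ 23.3 -16.1  59.8] Fbed [-3.2 -0.1 -3.5] w 0.106 ang [-0.1  0.3  0.3]
```

View pics/w28.png

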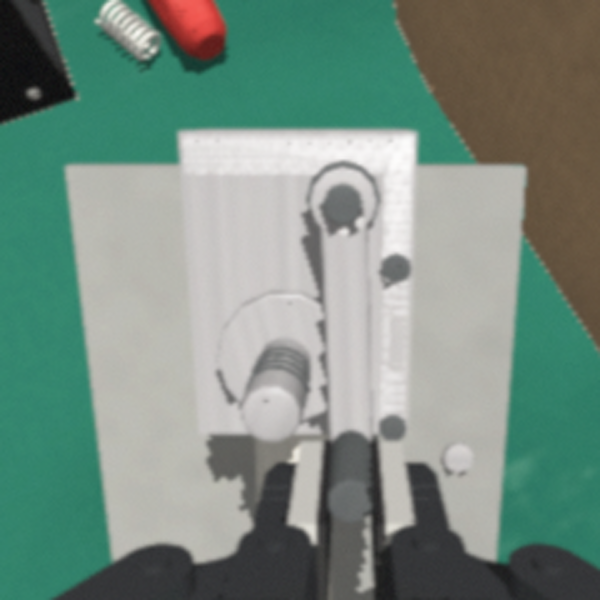

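Call:
{"method": "servo_tool", "body": {
  "motion": [
    {"dx":0,"dy":-0.25,"dz":0,"rx":0,"ry":0,"rz":0,"claw":0.05},
    {"dx":0,"dy":-0.25,"dz":0,"rx":0,"ry":0,"rz":0,"claw":0.05},
    {"dx":0,"dy":-0.25,"dz":0,"rx":0,"ry":0,"rz":0,"claw":0.05}
  ]
}}

```text
time: 16.13
tcp_pos: [0.4887, 0.2685, 0.1389]
tool_rot: [[0.4, 0.884, 0.24], [0.771, -0.467, 0.433], [0.495, 0.012, -0.869]]
force: [15.1, -2.1, -15.1]
width: 0.104
```

```bash
python3 - <<'E'
from h import *
s=look('w29',(180,60,420,300),2.5); st(s)
E
```

```text
t 16.13 bed [ 23.6 -13.9  60.1] Fbed [ -3.1 -14.4 -15.6] w 0.104 ang [0.6 0.3 0.3]
```

View pics/w29.png

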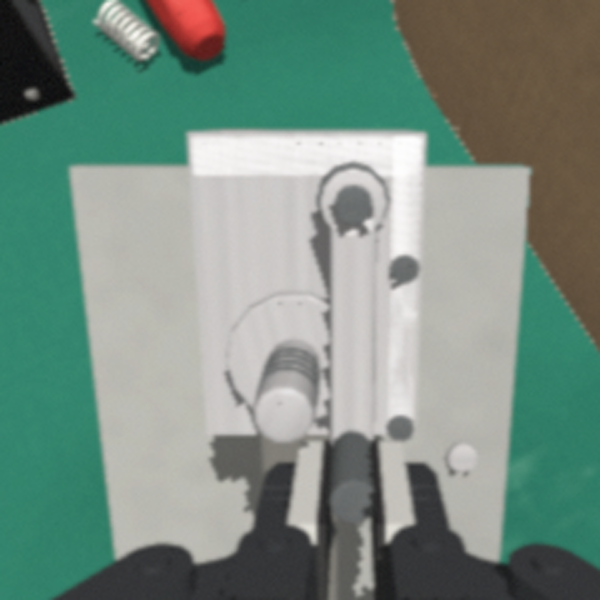

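Call:
{"method": "servo_tool", "body": {
  "motion": [
    {"dx":0,"dy":0,"dz":0,"rx":0,"ry":0,"rz":0,"claw":0.25},
    {"dx":0,"dy":0,"dz":0,"rx":0,"ry":0,"rz":0,"claw":0.25},
    {"dx":0,"dy":0,"dz":-1.5,"rx":0,"ry":0,"rz":0,"claw":0.25},
    {"dx":0,"dy":0,"dz":-3,"rx":0,"ry":0,"rz":0,"claw":0.25},
    {"dx":0,"dy":0,"dz":-3.5,"rx":0,"ry":0,"rz":0,"claw":0.25},
    {"dx":-0.5,"dy":0,"dz":-3,"rx":0,"ry":0,"rz":0,"claw":0.25},
    {"dx":-0.5,"dy":0,"dz":0,"rx":0,"ry":0,"rz":0,"claw":0.25}
  ]
}}

```text
time: 16.77
tcp_pos: [0.4561, 0.2155, 0.2358]
tool_rot: [[0.395, 0.888, 0.236], [0.771, -0.46, 0.44], [0.499, 0.008, -0.867]]
force: [0.2, -0.1, 1.2]
width: 0.252
```

```bash
python3 - <<'E'
from h import *
s=look('w30',(220,80,420,280),3); st(s)
pose=(s['tcp_pos'],s['tool_rot'])
for nm,p in dict(keepiv=[86,-14,60],stud0=[30,-14,80],stem=[50,0,81],post=[-5,0,64]).items(): print(nm,(proj('wrist',b2w(B,p),pose)-[220,80])*3)
P,t=tpts('w30'); W=(P.reshape(-1,3)/1000)@t['R'].T+t['p']; b=((W-B[1])@B[0])*1000
g=lambda x0,x1,y0,y1,z0,z1: b[(b[:,0]>x0)&(b[:,0]<x1)&(b[:,1]>y0)&(b[:,1]<y1)&(b[:,2]>z0)&(b[:,2]<z1)]
for nm,a in dict(flange=g(52,62,8,13,38,56),fork=g(70,95,5,18,36,56),stemtop=g(42,56,-8,6,74,84),studtop=g(22,38,-22,-7,72,84),posttop=g(-14,4,-9,7,58,68),bar=g(55,75,-22,-7,48,60)).items():
    print(nm,len(a),np.round(np.median(a,0),1),np.round(np.percentile(a,[5,95],axis=0),1).tolist() if len(a) else '')
im,d=read_camera('top'); save('top9',cv2.resize(im[150:300,170:450],None,fx=2.8,fy=2.8,interpolation=cv2.INTER_CUBIC))
im,d=read_camera('scene'); save('scene9',cv2.resize(im[160:350,220:450],None,fx=3,fy=3,interpolation=cv2.INTER_CUBIC))
E
```

```text
t 16.77 bed [ 18.2  -9.8 175.1] Fbed [ 0.7 -0.2  1. ] w 0.252 ang [0.2 0.1 0.6]
keepiv [318.02551347 120.98891603]
stud0 [316.40850932 321.68366225]
stem [268.47496272 254.4111793 ]
post [270.30498152 412.22440324]
flange 58 [57.3 10.2 46.9] [[52.2, 8.3, 42.0], [61.9, 12.4, 48.6]]
fork 371 [82.7 11.3 42.4] [[71.5, 5.5, 41.3], [93.6, 17.6, 43.5]]
stemtop 151 [48.5  0.5 79.1] [[43.4, -3.8, 77.4], [53.1, 4.9, 80.2]]
studtop 104 [ 29.7 -12.8  78.1] [[25.2, -17.2, 74.1], [33.4, -9.2, 79.1]]
posttop 152 [-5.2  0.6 62.3] [[-11.1, -4.7, 59.6], [-0.0, 6.0, 63.4]]
bar 244 [ 64.7 -12.6  54.3] [[56.1, -17.2, 53.0], [73.7, -8.0, 55.4]]
```

View pics/w30.png

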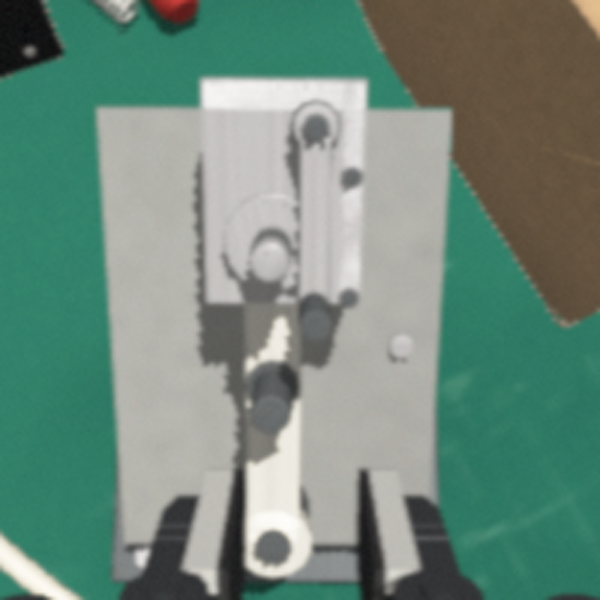

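View pics/scene9.png

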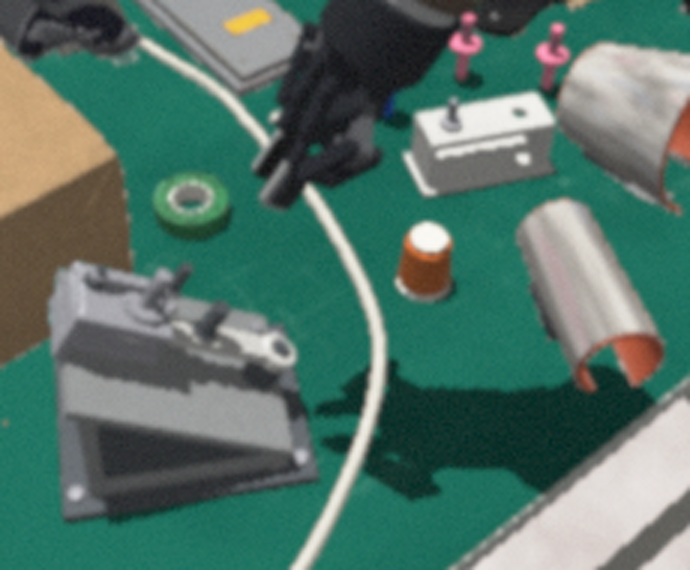

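View pics/top9.png

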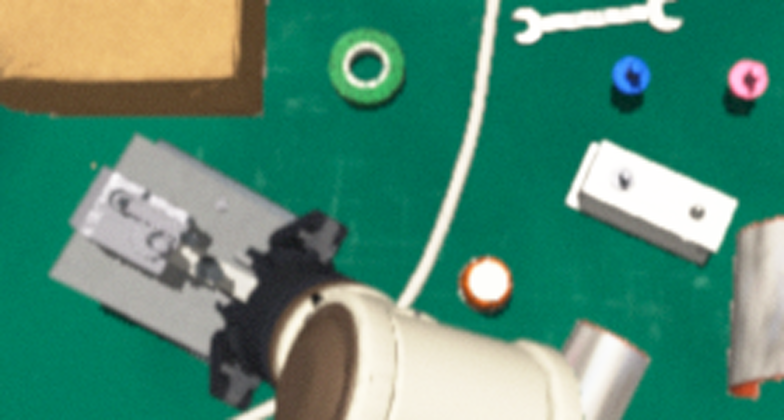

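Everything is in place: in the last wrist view the bar lies beside the stem, crossing the flange, and parallel to the bed x axis. The short pin is still in the rack and the gripper is clear. Handing in.

```bash
python3 - <<'E'
from h import *
print(job_done(), sense()['time'])
E
```

```text
the job is handed in; nothing more can be done
the job is handed in; nothing more can be done
```

The job is done in the order asked and handed in at about 17 s of the 69 s allowed.

- **Link arm:** I gripped the post and swung the arm in until it met its stop, with about 12 N of resistance. The post top then measured on the home line to about 0.6 mm, and the holes lined up.
- **Long pin:** It went from the rack through fork and arm without resistance, and the flange stopped on the fork at about 22 N. While still gripped, the flange top stood 4.95 mm above the fork face (5 mm nominal). In the last view it read about 4.5 mm, from fewer and noisier points. The stem top matched a seated pin: 80.8 mm against 81 mm.
- **Keeper:** I swung it across the flange until it met its stop at about 14 N. In the last view it lay within about 0.01 rad of fully across.

The last pictures show the short pin still in the rack, and the spool, tape and spanner apparently where they were. I did not measure those three again. The gripper was open and well clear, with no contact force to speak of.

One disagreement: the wrist camera read about 1.7 mm too far along the tool axis and about 1 mm to one side. I allowed for both offsets.

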